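# Knock the junction box latch free and hold its sprung cover at the mark

### The job

Take the mallet by its handle and knock the yellow release pin of the grey junction box all the way down with quick downward blows of the mallet (not a slow push, and never with the fingers), then set the mallet down on the worktop. Then lift the box's sprung cover by its blue tab until the cover lines up with the red mark at its left side, and finish holding it still there with the gripper, without letting go. Leave the red mark and everything else where it is.

Things in the scene. Friction and masses are not known exactly. Their poses are not given: they have to be found in the camera images.
- mallet: Loose mallet, 0.25 kg, standing on a striking face, handle level. Head: upright dark cylinder with black rubber faces, 48 mm across, 64 mm tall. Handle: pale wooden bar 20 mm wide, 24 mm high, its mid-height 32 mm above the lower face, ending 130 mm from the head's axis. Origin: centre of the lower face; z up along the head, handle along -x.
- mallet_grip (a point): A good place to grip the mallet: in the handle's mid-height, 42 mm from the head's axis and 32 mm above the lower face; close across the handle's 20 mm width (mallet y), from above. Axes as mallet.
- junction_box: Grey junction box fixed on the worktop, 140 mm deep (x) by 120 mm wide (y), 59 mm high; the shut cover's upper face is 68 mm above the worktop. Origin: centre of its underside; x points to the hinge side (away from the robot at yaw 0), y to the side with the white dial (84 mm across, centred on the hinge axis) and the red mark. Latch block on the -y side.
- pin_top (a point): Centre of the flat yellow head (20 mm across) of the release pin, 108 mm above the worktop when up, 94 mm when fully down; it slides straight down into the grey latch block at the box's -y side (44 x 42 mm, 85 mm high, 89 mm with the collar round the pin). The pin stands 30 mm towards -x and 90 mm towards -y from the box's origin.
- release_pin (a joint): Travel of the release pin, m: 0 up, 0.014 fully down. It needs about 5 to 7 N to move (friction 5 N, light spring) and stays where it is driven. It draws a steel bolt off the cover; the cover is locked until the pin is about 10 mm down.
- cover_tab (a point): Middle of the part of the blue tab that stands on the cover near its front edge: tab 14 mm thick (box y), 24 mm long (x), 36 mm tall, its top 14 mm above this point and the cover's face 22 mm below it when shut. Pinch it across the 14 mm from above; it can turn between the fingers as the cover swings. Axes are those of the cover.
- cover_hinge (a point): Point on the hinge axis at the middle of the cover's far edge, 64 mm above the worktop. The cover turns about this point's y axis (= box y). The tab point lies 112 mm towards -x and 26 mm up from it when shut.
- cover (a joint): Cover angle, rad: 0 shut, grows as the tab side rises, stop at 1.3. A spring pulls it shut with 0.3 N m at 0 plus 0.5 N m per rad, so it takes about 4 to 7 N at the tab and falls shut if let go.
- mark (a joint): Angle of the red mark, rad, in the same sense and about the same axis as cover: the cover lines up with the mark when the two are equal. It differs from run to run.
- mark_tip (a point): Tip of the red mark, a thin red pointer 75 mm long that turns stiffly close beside the cover's left edge (+y of the box), in front of the white dial, its other end on the hinge axis. Axes turn with it; x points to the hinge axis.
- terminal_strip_1: Bystander: white screw terminal strip, 19 x 66 x 16 mm, lying on the worktop. Origin at the centre of its underside. Not to be moved.
- spare_bulb_1: Bystander: white spare lamp bulb, 51 mm wide, 58 mm tall, standing on its face. Origin at the centre of its underside. Not to be moved.
- spare_bulb_2: Bystander: white spare lamp bulb like spare_bulb_1. Origin at the centre of its underside. Not to be moved.
- screwdriver_slot: Bystander: red-handled screwdriver, 207 mm long, lying flat. Origin at the centre of its underside. Not to be moved.
- screwdriver_cross: Bystander: blue-handled screwdriver, 182 mm long, lying flat. Origin at the centre of its underside. Not to be moved.

How it is judged:
By the outcome, as a careful person would: the job done as asked, in the order asked, and still so for the second after the job is handed in, while the arm keeps its last pose, push and grip.
It also fails if it takes over 72 s, if anything falls off the work surface, if the arm or the gripper's body presses on something with over 40 N, if the wrist force passes 120 N, or if a joint passes its speed limit or range.

### The arm

A 6-joint arm with a two-finger parallel gripper is mounted at the origin on a cart in front of the work surface, level with it; the furniture and walls round the work are solid. World frame = base frame: x ahead of the robot, y to its left, z up, the work surface at z = 0. Lengths are in m, angles in degrees, forces in N, time in s.
With the tool pointing down it reaches from about 0.3 to 1 m from the base axis. Payload 5.1 kg.
Tool frame: the origin (TCP) lies midway between the tips of the shut fingers; the grasp point (between the pads) lies env.tcp_to_grasp behind it (env.tcp_to_grasp is the distance from the TCP to the grasp point, in m); y points along the fingers, z is the direction in which the jaws open and shut, and the axes are right-handed (so a half turn about y gives the same grasp; the last joint's range is limited). The gripper opens to 95 mm and grips with 3 to 60 N. Pads are 20 mm wide; open, the fingers measure 119 mm over their backs; the gripper's body (75 mm by 180 mm) begins 59 mm behind the grasp point.
Start: joints at [-68.961, 7.093, 94.555, -0, 78.352, -4.733], TCP at [0.283, -0.585, 0.176] pointing down, gripper open.
Joint ranges: [-149.61, 149.61], [-58.7, 133.49], [1.44, 155.28], [-77.14, 257.14], [18.33, 153.61], [-166.67, 166.67]. Speed limits (degrees/s): [147.25, 147.25, 180, 180, 180, 180].

### API

Orientations are given as [roll, pitch, yaw] about the fixed x, y, z axes, in that order (R = Rz(yaw) Ry(pitch) Rx(roll)).
In Python, from bench import env, cams gives the robot as it stands.
- The arm moves only by the tool step_arm, never from a script. Its argument "rows" is a list of rows, each a list of 3 entries, a list of its own where there are three numbers: the shift along the tool's x, y, z in units of 30 mm (1.0 is 30 mm), then the turn about the tool's y in units of 5 degrees (1.0 is 5 degrees), then the opening, from -1 (shut) to 1 (fully open). In form: [[[tx, ty, tz], spin, jaw], ...]. A call has 1 to 5 rows; each row shifts and turns the pose as measured when the row begins, along the tool's axes as they then stand; what a row does not reach is not made up. A row lasts 1/10 s, in which the tool goes at most 50 mm and 8.59 degrees, less where a joint would pass 70% of its speed; a pose out of reach is approached as far as the arm can. A call is refused whole if a number of a shift passes 1 or a number of a turn 1, either way. A call with a gripper value outside its range is refused whole. The fingers move at their own pace and stop on an object; "force" is the grip in N (left out, the last holds). Time passes only in rows, so rows that do not move let the fingers close. It gives the time, the measured TCP pose, the force and the opening at its end, in the units of the state.
- env.get_obs(): the state, without advancing time (a new reading comes with each control period).
- cams.camera(name): name is "side" or "top" or "wrist"; returns a dict with "color" (400x640x3 uint8, blue, green, red), "K" (3x3 intrinsics, pixels), "k1" (the pictures are not rectified: a ray, as slopes to the right and down, at radius r is drawn at 1 + k1 r^2 times it, then the intrinsics apply), "R" (3x3) and "t" (3): a world point X has camera coordinates R X + t. Camera axes: x right, y down, z forward; pixel columns grow to the right and rows downward; lengths in m; the calibration is good to about 2 mm. A picture is of the moment at which its call begins. There is no depth.
- env.sign_off(): hands the job in, once; it reports no verdict.
The state is a dict: "clock": time; "qpos": joint angles; "dq": joint speeds; "joint_efforts": joint torques, N m; "tcp_pos": TCP position; "eef_rot": TCP orientation; "ft_force": force on the tool from outside, world axes, zero at the start; "ft_torque": the same for the moment, N m; "grip_width": finger opening in m.
Only numpy, scipy, OpenCV 4.12 (cv2) and the standard library are available. Lean on these libraries where they do the work, as an engineer would, in place of code of your own. Each camera call takes 0.05 s, during which the arm holds its last target.

## Working session

There is one attempt and no reset: what is moved stays moved. The work goes in short steps, Python scripts to look and compute and a tool call to move; the robot and the scene stay as the last step left them, time stands still between calls to the robot, and variables do not carry over. Pictures are saved under pics/ and viewed, and the job is handed in when it is done.

Besides the shell and the picture viewer there is one more tool, called by a JSON object that holds its "api" and its "payload", one argument or row to a line. step_arm: Moves the arm, as the interface text tells. Its arguments: {"type":"object","properties":{"rows":{"type":"array"},"force":{"type":"number"}},"required":["rows"]}

```bash
ls; mkdir -p pics
python3 - <<'E'
from bench import env,cams
import cv2
print(env.get_obs(), env.tcp_to_grasp)
for n in ["side","top","wrist"]:
    c=cams.camera(n); cv2.imwrite(f"pics/{n}0.png",c["color"]); print(n,c["K"],c["k1"],c["R"],c["t"])
E
```

```text
pics
{'clock': 0.0, 'qpos': array([-6.89617151e+01,  7.13496975e+00,  9.46316423e+01,  2.46235217e-04,
        7.83499534e+01, -4.73275109e+00]), 'dq': array([-0.04179714,  0.04187532,  0.11258511,  0.09280157, -0.06751359,
        0.05444319]), 'joint_efforts': array([-7.97407010e-04, -4.17611682e+01, -3.59931099e+01,  7.72448326e-02,
        4.91247419e-02, -1.74479574e-04]), 'tcp_pos': array([ 0.28232797, -0.58471217,  0.17509563]), 'eef_rot': array([-9.01161481e+01,  9.85783336e-03, -1.54229024e+02]), 'ft_force': array([-0.06344454,  0.16770663, -0.1114242 ]), 'ft_torque': array([-0.00935455,  0.03826525,  0.00208159]), 'grip_width': 0.09516165892695261} 0.0188
side [[487.400309     0.         312.49055241]
 [  0.         487.400309   199.73292719]
 [  0.           0.           1.        ]] 0.02952790344790701 [[ 0.99903     0.03967572 -0.01910247]
 [-0.00113615 -0.41043475 -0.91188926]
 [-0.04402018  0.91102643 -0.40999155]] [-0.60487147  0.18925283  1.22172886]
top [[423.75395496   0.         323.26345421]
 [  0.         423.75395496 202.73095296]
 [  0.           0.           1.        ]] -0.11347469853794385 [[-0.02124768 -0.99975651  0.00595495]
 [-0.98875888  0.02013147 -0.14815735]
 [ 0.14800139 -0.00903601 -0.98894587]] [0.25949301 0.5929569  1.37216142]
wrist [[339.32644825   0.         318.43498499]
 [  0.         339.32644825 191.60555582]
 [  0.           0.           1.        ]] 0.009593511271128983 [[ 4.35140759e-01 -9.00362176e-01 -6.87868387e-04]
 [-8.73283573e-01 -4.22239512e-01  2.43083514e-01]
 [-2.19153647e-01 -1.05174841e-01 -9.70005120e-01]] [-0.6487043  -0.02705514  0.39027668]
```

View pics/side0.png

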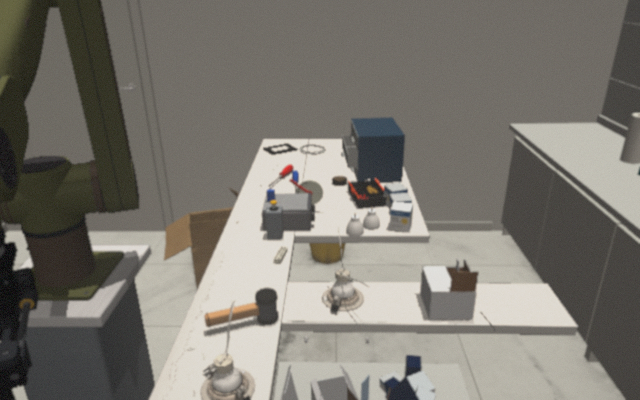

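View pics/top0.png

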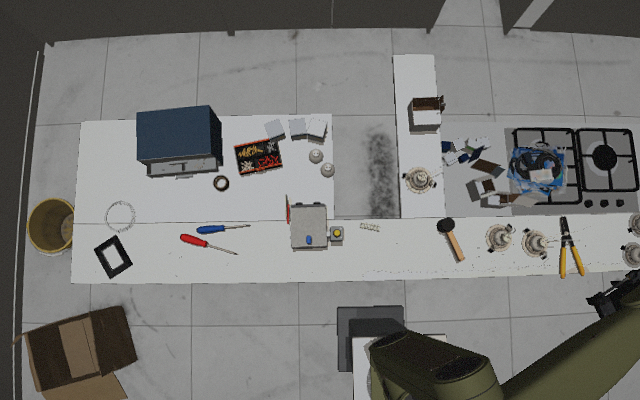

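View pics/wrist0.png

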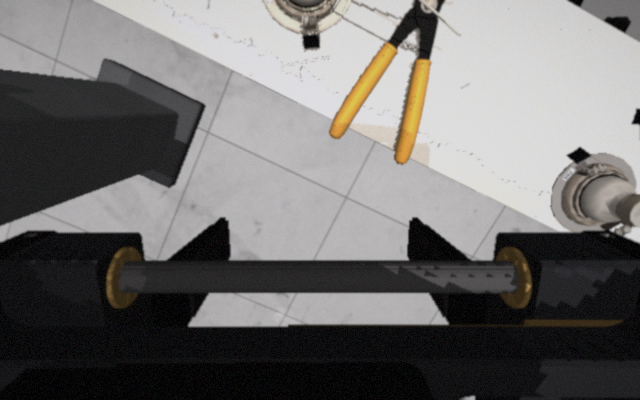

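```bash
cat > h.py <<'E'
import numpy as np, cv2
from scipy.optimize import brentq
def ray(c,u,v):
    K=c["K"]; d=np.array([(u-K[0,2])/K[0,0],(v-K[1,2])/K[1,1]]); rd=np.hypot(*d)
    r=brentq(lambda r:r*(1+c["k1"]*r*r)-rd,0,1.5) if rd>0 else 0
    s=d*(r/rd if rd>0 else 1)
    R=np.array(c["R"]);t=np.array(c["t"])
    w=R.T@np.array([s[0],s[1],1.]); return -R.T@t, w/np.linalg.norm(w)
def plane(c,u,v,z):
    o,d=ray(c,u,v); return o+d*(z-o[2])/d[2]
def tri(c1,p1,c2,p2):
    o1,d1=ray(c1,*p1);o2,d2=ray(c2,*p2)
    a=np.linalg.lstsq(np.c_[d1,-d2],o2-o1,rcond=None)[0]
    A=o1+d1*a[0];B=o2+d2*a[1]; return (A+B)/2,np.linalg.norm(A-B)
def proj(c,X):
    x=np.array(c["R"])@X+np.array(c["t"]); s=x[:2]/x[2]; s=s*(1+c["k1"]*(s@s)); return s*[c["K"][0,0],c["K"][1,1]]+[c["K"][0,2],c["K"][1,2]]
def blob(img,lo,hi,box,hsv=True):
    x0,y0,x1,y1=box; m=cv2.inRange(cv2.cvtColor(img,cv2.COLOR_BGR2HSV),np.array(lo),np.array(hi))
    k=np.zeros_like(m);k[y0:y1,x0:x1]=m[y0:y1,x0:x1]; ys,xs=np.nonzero(k); return np.c_[xs,ys]
def crop(img,box,f,fn):
    x0,y0,x1,y1=box; cv2.imwrite(fn,cv2.resize(img[y0:y1,x0:x1],None,fx=f,fy=f,interpolation=cv2.INTER_CUBIC))
E
python3 - <<'E'
from h import *
a=cv2.imread("pics/top0.png")
crop(a,(270,190,370,265),8,"pics/t_box.png")
crop(a,(420,205,500,275),8,"pics/t_mal.png")
b=cv2.imread("pics/side0.png")
crop(b,(240,155,340,250),6,"pics/s_box.png")
crop(b,(190,270,300,340),7,"pics/s_mal.png")
E
```

```text
(no output)
```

View pics/t_box.png

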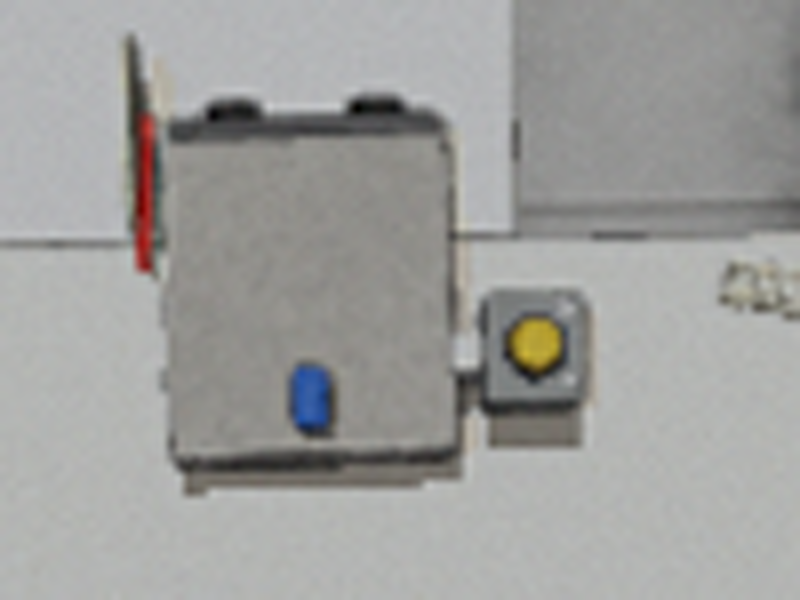

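View pics/t_mal.png

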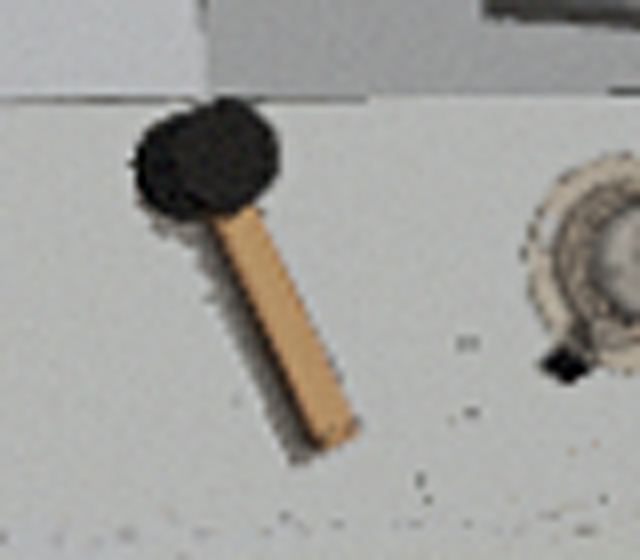

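View pics/s_box.png

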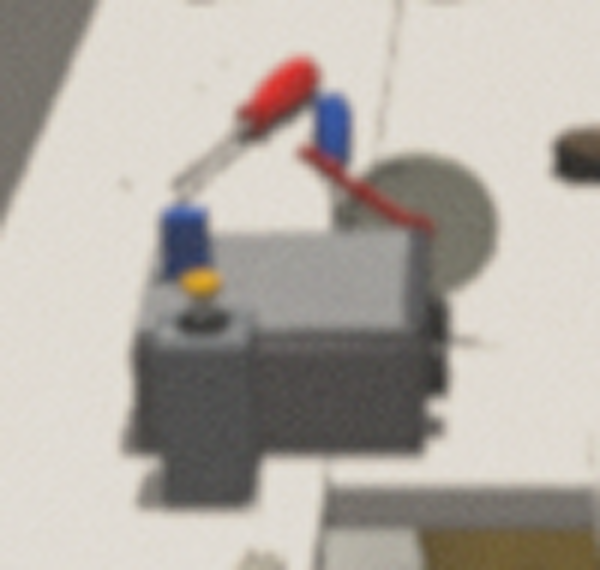

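View pics/s_mal.png

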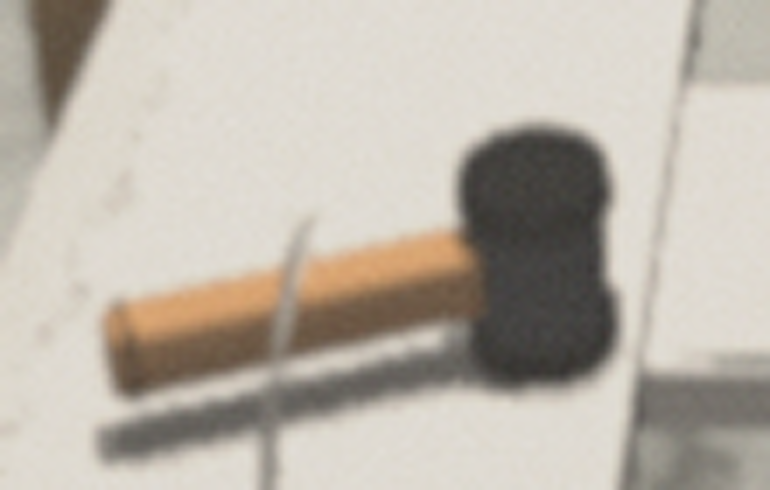

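Run:
```python
from h import *
from bench import cams
T=cams.camera("top");S=cams.camera("side")
A=T["color"];B=S["color"]
def st(n,p): print(n,len(p),p.mean(0) if len(p) else None, p.min(0),p.max(0)); return p
yp=st("pinT",blob(A,(18,120,90),(35,255,255),(325,220,350,250)))
ys=st("pinS",blob(B,(12,120,90),(35,255,255),(262,195,285,208)))
print("pin tri",tri(T,yp.mean(0),S,ys.mean(0)), "plane",plane(T,*yp.mean(0),.108))
tb=st("tabT",blob(A,(100,120,60),(130,255,255),(300,230,318,250)))
ts=st("tabS",blob(B,(100,120,40),(130,255,255),(262,185,278,203)))
print("tab",tri(T,tb.mean(0),S,ts.mean(0)),plane(T,*tb.mean(0),.100))
# box cover corners (top) z=.068
for u,v in [(168,137),(448,135),(460,455),(175,460)]: print("corner",plane(T,270+u/8,190+v/8,.068))
mt=st("markT",blob(A,(0,130,60),(8,255,255),(283,195,295,230)))
print("tip",tri(T,(270+146/8,190+270/8),S,(240+303/6,155+152/6)))
print("root",tri(T,(270+146/8,190+118/8),S,(240+430/6,155+227/6)))
h=st("hand",blob(A,(5,70,90),(22,255,255),(440,228,468,265)))
(c,sz,ang)=cv2.minAreaRect(h.astype(np.float32)); print(c,sz,ang)
bx=cv2.boxPoints((c,sz,ang)); 
for b in bx: print("hc",b,plane(T,*b,.044))
print("head top", plane(T,420+220/8,205+157/8,.064))
print("head side bottom", plane(S,190+545/7,270+365/7,.0))
```

```text
pinT 32 [336.5 232.5] [334 230] [339 235]
pinS 19 [272.84210526 201.63157895] [270 200] [275 203]
pin tri (array([0.49126114, 0.20769477, 0.10792066]), np.float64(0.0029929803421249184)) plane [0.49273467 0.20794488 0.108     ]
tabT 29 [308.44827586 239.37931034] [307 236] [310 243]
tabS 12 [270.   191.75] [268 190] [272 198]
tab (array([0.47209777, 0.29680996, 0.09924187]), np.float64(0.002696920676753487)) [0.47338153 0.29702025 0.1       ]
corner [0.58213861 0.35335499 0.068     ]
corner [0.58063282 0.23865083 0.068     ]
corner [0.44987522 0.23668934 0.068     ]
corner [0.45018823 0.35196851 0.068     ]
markT 38 [287.5 213.5] [287 204] [288 223]
tip (array([0.52489338, 0.36002234, 0.10926275]), np.float64(0.0029154172739827614))
root (array([0.59006943, 0.36234276, 0.06702958]), np.float64(0.0005174695795360683))
hand 172 [455.29651163 245.12209302] [447 231] [464 260]
(455.393798828125, 245.36643981933594) (31.28350257873535, 5.710480690002441) 65.55604553222656
hc [446.3219  232.30821] [ 0.48975567 -0.16225979  0.044     ]
hc [451.5205 229.9452] [ 0.49722108 -0.18053395  0.044     ]
hc [464.4657  258.42468] [ 0.40106848 -0.21904422  0.044     ]
hc [459.2671  260.78766] [ 0.39381134 -0.20080886  0.044     ]
head top [ 0.51362112 -0.16174497  0.064     ]
head side bottom [ 0.51732924 -0.17505799  0.        ]
```

{"api": "step_arm", "payload": {
  "rows": [
    [[0,-1,0],0,1],
    [[0,-1,0],0,1],
    [[0,-1,0],0,1],
    [[-0.5,-1,-0.4],0,1],
    [[-1,0,-0.8],0,1]
  ],
  "force": 60
}}

```text
clock: 0.75
tcp_pos: [0.3055, -0.5332, 0.2958]
eef_rot: [-90.5, 0.0, -154.5]
ft_force: [0.7, 0.2, 0.1]
grip_width: 0.0947
```

{"api": "step_arm", "payload": {
  "rows": [
    [[-1,0,-0.8],0,1],
    [[-1,0,-0.8],0,1],
    [[-1,0,-0.8],0,1],
    [[-1,0,-0.8],0,1],
    [[-1,0,-0.8],0.4,1]
  ]
}}

```text
clock: 1.25
tcp_pos: [0.3914, -0.3551, 0.2985]
eef_rot: [-90.3, 0.1, -156.8]
ft_force: [0.6, -0.2, 0.8]
grip_width: 0.0949
```

```bash
cat >> h.py <<'E'
def go(obs,goal,yaw=None):
    from scipy.spatial.transform import Rotation as Ro
    R=Ro.from_euler('xyz',obs["eef_rot"],degrees=True).as_matrix()
    d=R.T@(np.array(goal)-obs["tcp_pos"]); s=f"pos {np.round(obs['tcp_pos'],4)} rot {np.round(obs['eef_rot'],2)} units {np.round(d/.03,2)}"
    if yaw is not None:
        e=(yaw-obs["eef_rot"][2]+90)%180-90; s+=f" spin {-e/5:.2f}"
    print(s, "F",np.round(obs["ft_force"],1),"w",round(obs["grip_width"],4),"t",obs["clock"])
E
python3 -c "
from h import *;from bench import env
go(env.get_obs(),(.477,-.178,.25),21.8)"
```

```text
pos [ 0.3914 -0.3551  0.2985] rot [-9.0300e+01  7.0000e-02 -1.5678e+02] units [-4.95  1.65 -4.29] spin 0.28 F [ 0.6 -0.2  0.8] w 0.0949 t 1.25
```

{"api": "step_arm", "payload": {
  "rows": [
    [[-1,0,-0.9],0.3,1],
    [[-1,0.2,-0.9],0,1],
    [[-1,0.4,-0.9],0,1],
    [[-1,0.5,-0.9],0,1],
    [[-1,0.5,-0.8],0,1]
  ]
}}

```text
clock: 1.75
tcp_pos: [0.4847, -0.1695, 0.2536]
eef_rot: [-89.9, 0.3, -158.5]
ft_force: [0.5, -0.5, -0.1]
grip_width: 0.095
```

```bash
python3 -c "
from h import *;from bench import env,cams
go(env.get_obs(),(.477,-.178,.15),21.8)
W=cams.camera('wrist');cv2.imwrite('pics/w1.png',W['color'])
print(proj(W,np.array([.477,-.178,.044])),proj(W,np.array([.516,-.163,.064])),proj(W,np.array([.3974,-.2099,.044])))
"
```

```text
pos [ 0.4847 -0.1695  0.2536] rot [ -89.92    0.35 -158.46] units [0.36 3.45 0.17] spin -0.05 F [ 0.5 -0.5 -0.1] w 0.095 t 1.75
[322.53732288 172.53588558] [323.21206797 140.45174641] [322.6692654  236.74115164]
```

View pics/w1.png

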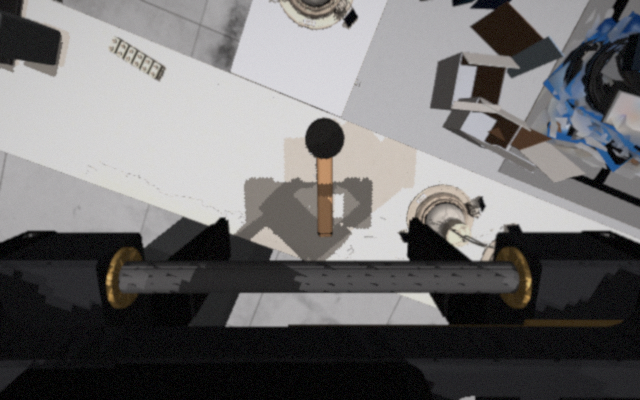

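```bash
python3 -c "
from h import *;from bench import env,cams
W=cams.camera('wrist');T=cams.camera('top');S=cams.camera('side')
for z in (0,.05,.1): print(z,plane(W,442,215,z),plane(W,408,222,z),plane(T,498,237,z),plane(S,230,308,z))
print(env.get_obs()['clock'])
crop(T['color'],(470,210,560,270),8,'pics/t_l.png')
crop(W['color'],(380,170,510,260),6,'pics/w_l.png')
crop(S['color'],(185,290,285,400),5,'pics/s_l.png')
"
```

```text
0 [ 0.47677704 -0.35467998  0.        ] [ 4.49403494e-01 -3.14612672e-01  5.55111512e-17] [ 0.47165641 -0.35927732  0.        ] [ 0.42675433 -0.12710708  0.        ]
0.05 [ 0.48455295 -0.33130181  0.05      ] [ 0.46015329 -0.29558744  0.05      ] [ 0.46878337 -0.33782754  0.05      ] [ 0.44424327 -0.19390091  0.05      ]
0.1 [ 0.49232886 -0.30792364  0.1       ] [ 0.47090309 -0.27656221  0.1       ] [ 0.46591033 -0.31637776  0.1       ] [ 0.46173221 -0.26069474  0.1       ]
1.95
```

View pics/s_l.png

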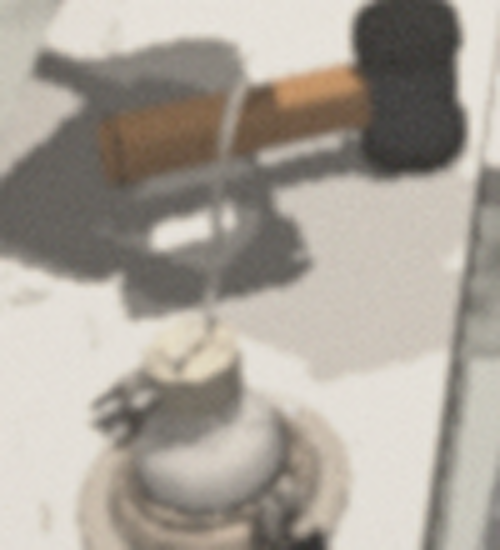

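View pics/w_l.png

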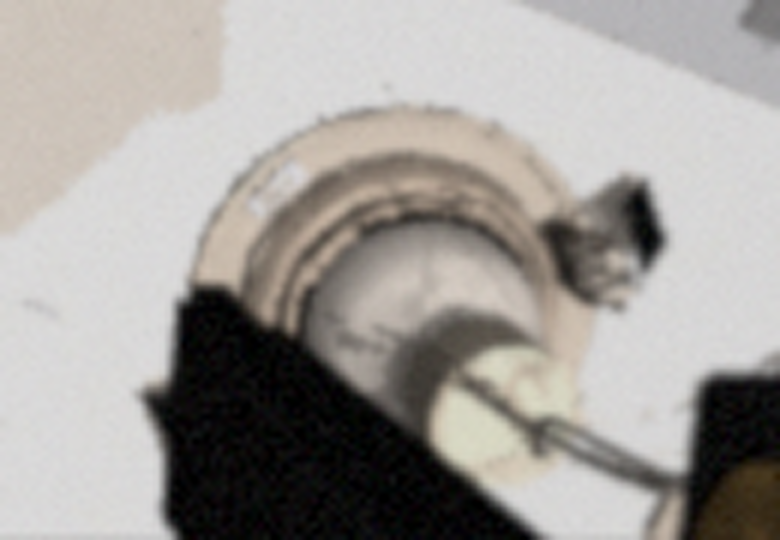

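View pics/t_l.png

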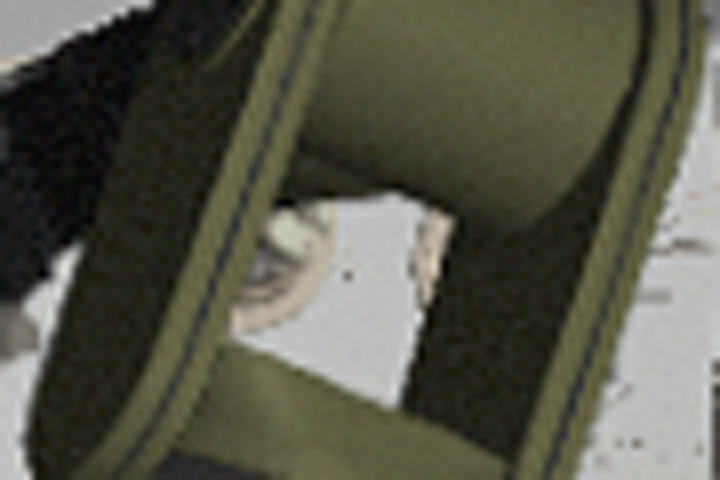

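{"api": "step_arm", "payload": {
  "rows": [
    [[0.3,1,0.2],0,1],
    [[0,1,0],0,1],
    [[0,1,0],0,1],
    [[0,1,0],0,1],
    [[0,1,0],0,1]
  ]
}}

```text
clock: 2.45
tcp_pos: [0.4832, -0.19, 0.1102]
eef_rot: [-89.0, 1.0, -158.8]
ft_force: [0.4, -0.2, -0.3]
grip_width: 0.0951
```

```bash
python3 -c "
from h import *;from bench import env,cams
go(env.get_obs(),(.4775,-.179,.0132),21.8)
"
```

```text
pos [ 0.4832 -0.19    0.1102] rot [ -88.98    0.96 -158.83] units [ 0.1   3.23 -0.47] spin -0.13 F [ 0.4 -0.2 -0.3] w 0.0951 t 2.45
```

{"api": "step_arm", "payload": {
  "rows": [
    [[0.1,0.6,-0.3],-0.1,1],
    [[0,0.6,-0.1],0,1],
    [[0,0.5,0],0,1],
    [[0,0.4,0],0,1],
    [[0,0,0],0,1]
  ]
}}

```text
clock: 2.95
tcp_pos: [0.4732, -0.1873, 0.0427]
eef_rot: [-89.0, 0.7, -159.0]
ft_force: [0.0, -0.2, 0.2]
grip_width: 0.0949
```

```bash
python3 -c "
from h import *;from bench import env,cams
go(env.get_obs(),(.4775,-.179,.0132),21.8)
"
```

```text
pos [ 0.4732 -0.1873  0.0427] rot [ -89.04    0.75 -158.96] units [-0.22  0.98 -0.22] spin -0.15 F [ 0.  -0.2  0.2] w 0.0949 t 2.95
```

{"api": "step_arm", "payload": {
  "rows": [
    [[-0.2,0.4,-0.2],-0.1,1],
    [[0,0.4,0],0,1],
    [[0,0.2,0],0,1],
    [[0,0,0],0,1]
  ]
}}

```text
clock: 3.35
tcp_pos: [0.4794, -0.1814, 0.0129]
eef_rot: [-88.8, 0.9, -158.5]
ft_force: [-0.6, 0.7, 0.5]
grip_width: 0.0952
```

```bash
python3 -c "
from h import *;from bench import env,cams
go(env.get_obs(),(.4775,-.179,.0132),21.8)
W=cams.camera('wrist');cv2.imwrite('pics/w2.png',W['color'])
"
```

```text
pos [ 0.4794 -0.1814  0.0129] rot [ -88.84    0.9  -158.51] units [ 0.03 -0.01 -0.1 ] spin -0.06 F [-0.6  0.7  0.5] w 0.0952 t 3.35
```

View pics/w2.png

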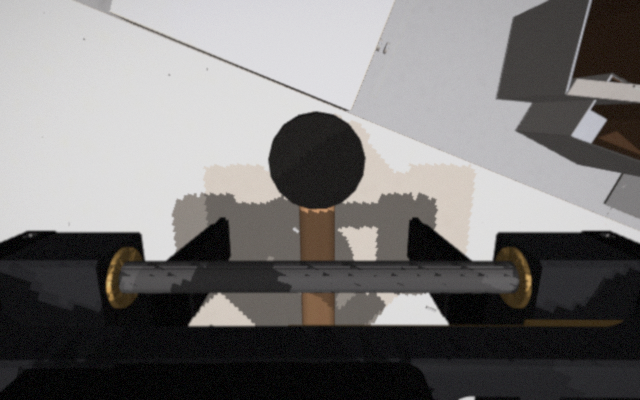

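{"api": "step_arm", "payload": {
  "rows": [
    [[0,0,-0.1],0,-1],
    [[0,0,0],0,-1],
    [[0,0,0],0,-1],
    [[0,0,0],0,-1],
    [[0,0,0],0,-1]
  ],
  "force": 60
}}

```text
clock: 3.9
tcp_pos: [0.4798, -0.1789, 0.0151]
eef_rot: [-88.7, 1.1, -158.5]
ft_force: [-0.0, 0.1, -0.6]
grip_width: 0.0602
```

{"api": "step_arm", "payload": {
  "rows": [
    [[0,0,0],0,-1],
    [[0,0,0],0,-1],
    [[0,0,0],0,-1]
  ]
}}

```text
clock: 4.2
tcp_pos: [0.48, -0.1791, 0.0154]
eef_rot: [-88.6, 1.1, -158.5]
ft_force: [-0.6, -0.7, 0.1]
grip_width: 0.0364
```

{"api": "step_arm", "payload": {
  "rows": [
    [[0,0.05,0],0,-1],
    [[0,0,0],0,-1],
    [[0,0,0],0,-1],
    [[0,0,0],0,-1],
    [[0,0,0],0,-1]
  ]
}}

```text
clock: 4.7
tcp_pos: [0.4799, -0.1791, 0.0136]
eef_rot: [-88.7, 1.1, -158.5]
ft_force: [0.1, 0.0, -0.4]
grip_width: 0.0008
```

```bash
python3 -c "
from h import *;from bench import env,cams
W=cams.camera('wrist');cv2.imwrite('pics/w3.png',W['color'])
S=cams.camera('side');crop(S['color'],(150,230,310,350),5,'pics/s3.png')
print(env.get_obs())
"
```

```text
{'clock': 4.8, 'qpos': array([-26.39977319,  -2.27079051, 120.94259989,  -0.12816757,
        59.6248346 ,  42.16547542]), 'dq': array([ 0.00949193,  0.04291308, -0.01397359, -0.02653526, -0.00079111,
        0.0118857 ]), 'joint_efforts': array([-1.81842966e-03, -2.98104286e+01, -3.16502094e+01,  6.93646492e-02,
       -1.19588985e-01,  2.62327027e-03]), 'tcp_pos': array([ 0.47989514, -0.1790911 ,  0.01356399]), 'eef_rot': array([ -88.66185332,    1.05991772, -158.48970502]), 'ft_force': array([ 0.15525879, -0.27438618,  0.44490592]), 'ft_torque': array([-0.00971416, -0.01279478, -0.02743605]), 'grip_width': 0.0003051266100460169}
```

View pics/w3.png

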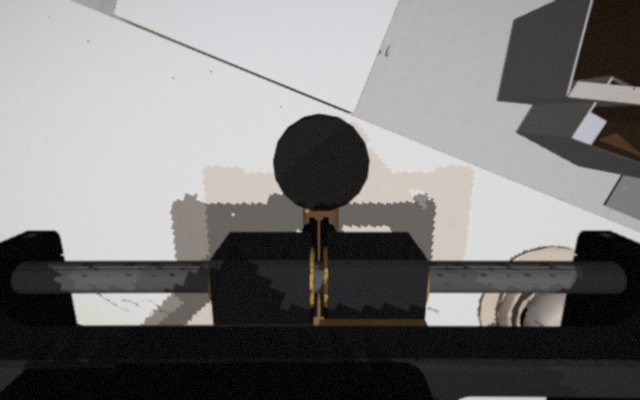

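View pics/s3.png

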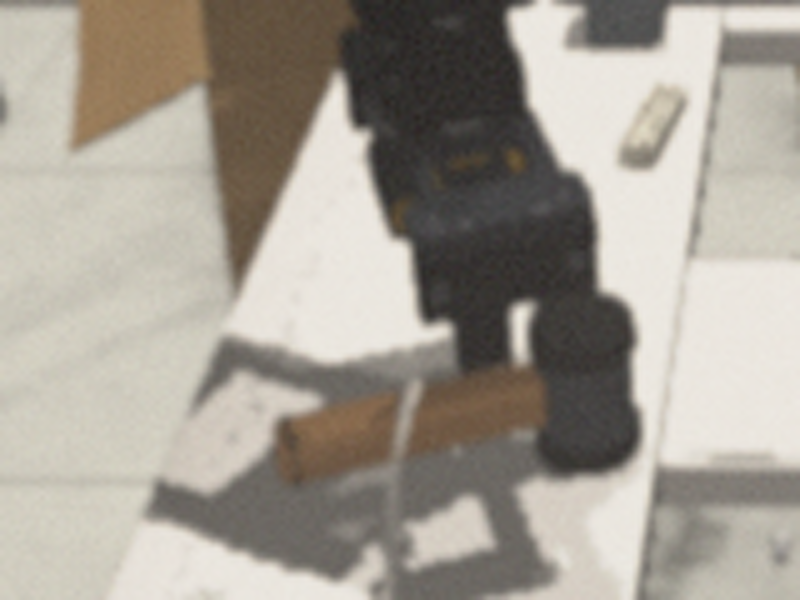

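```bash
python3 -c "
from h import *;from bench import env,cams
W=cams.camera('wrist');crop(W['color'],(270,150,370,270),6,'pics/w4.png')
print(-W['R'].T@W['t'], env.get_obs()['tcp_pos'])
for z in (.0136,.0324,.05):
  p=env.get_obs()['tcp_pos'].copy();p[2]=z;print(proj(W,p))
for n in ('side','top'):
  c=cams.camera(n); print(n,proj(c,env.get_obs()['tcp_pos']),proj(c,env.get_obs()['tcp_pos']+[0,0,.06]))
crop(c['color'],(410,190,500,280),6,'pics/t4.png')
"
```

```text
[ 0.53823888 -0.14995538  0.2242021 ] [ 0.47990594 -0.1790995   0.0135741 ]
[319.31635004 216.07364094]
[320.17157341 225.42100812]
[321.12625253 235.8556577 ]
side [249.64193885 317.9947076 ] [247.58940255 294.29318194]
top [448.72869918 235.76298649] [454.14966624 234.44815013]
```

View pics/w4.png

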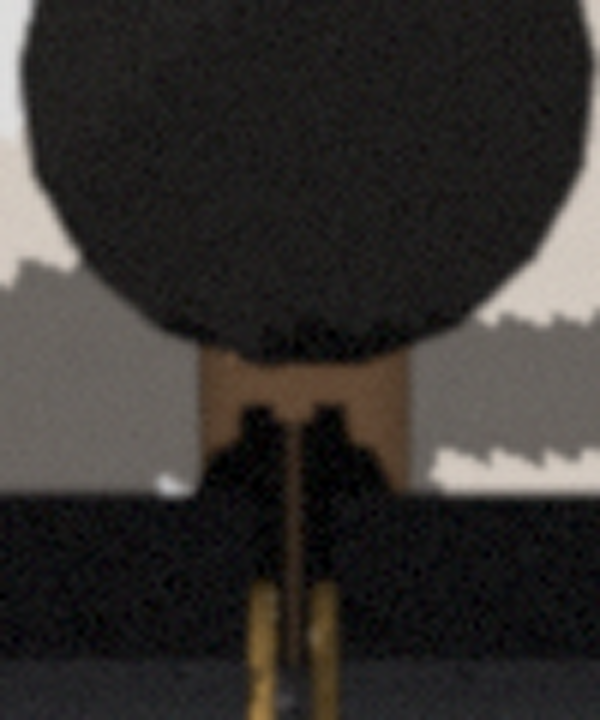

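View pics/t4.png

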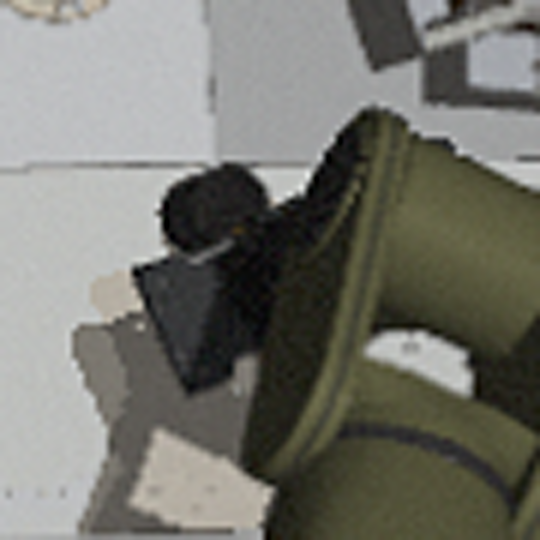

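{"api": "step_arm", "payload": {
  "rows": [
    [[0,-0.4,0],0,-1],
    [[0,-0.4,0],0,-1],
    [[0,0,0],0,-1]
  ]
}}

```text
clock: 5.25
tcp_pos: [0.4794, -0.1788, 0.0398]
eef_rot: [-88.6, 1.1, -158.5]
ft_force: [-0.5, -0.7, 0.6]
grip_width: 0.0005
```

```bash
python3 -c "
from h import *;from bench import env,cams
W=cams.camera('wrist');cv2.imwrite('pics/w5.png',W['color'])
S=cams.camera('side');crop(S['color'],(190,250,300,340),7,'pics/s5.png')
p=env.get_obs()['tcp_pos'];q=(proj(S,p)-[190,250])*7;print(p,q,env.get_obs()['ft_force'],env.get_obs()['grip_width'])
"
```

```text
[ 0.47853998 -0.17837818  0.03831391] [407.38795458 407.04139158] [ 0.90889511 -0.67247467 -0.32734869] 0.00012356303628876863
```

View pics/s5.png

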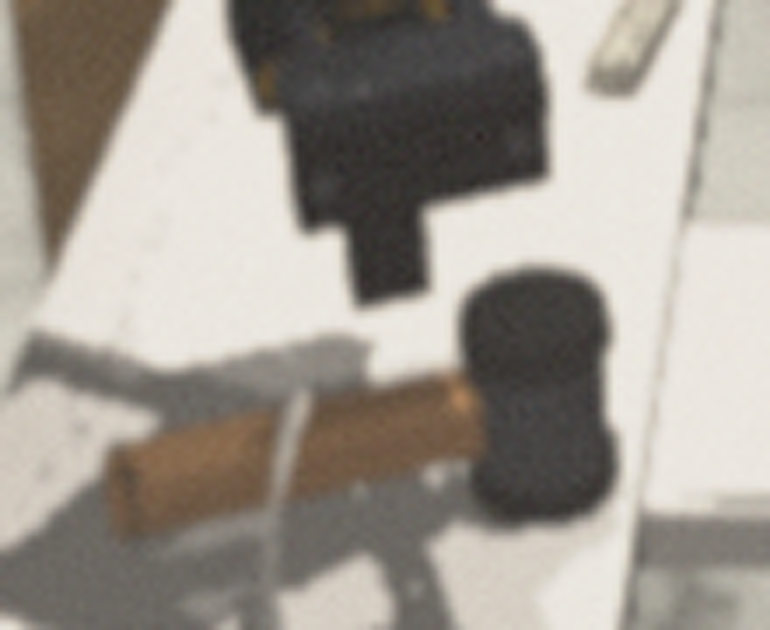

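View pics/w5.png

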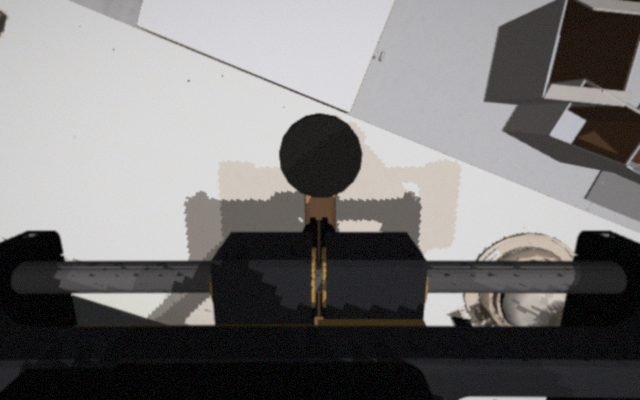

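```bash
python3 -c "
from h import *;from bench import env,cams
W=cams.camera('wrist');S=cams.camera('side')
crop(W['color'],(290,190,350,270),7,'pics/w6.png')
print(tri(S,(251.1,291.4),W,(318.5,218)), env.get_obs()['tcp_pos'],env.get_obs()['eef_rot'],env.get_obs()['qpos'])
"
```

```text
(array([ 0.48722669, -0.17315068,  0.07643358]), np.float64(0.0014897449350170545)) [ 0.47772257 -0.17801431  0.03715899] [ -88.82981326    0.9061881  -158.49652897] [-26.39887749  -4.30475189 120.29773406  -0.12646527  62.53133384
  42.16379458]
```

View pics/w6.png

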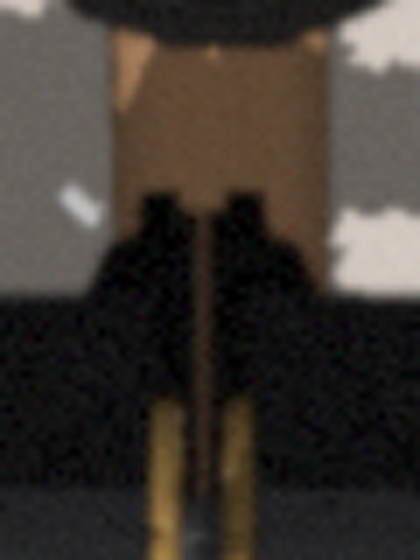

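```bash
python3 -c "
from h import *;from bench import env,cams
from scipy.spatial.transform import Rotation as Ro
W=cams.camera('wrist');S=cams.camera('side');o=env.get_obs()
R=Ro.from_euler('xyz',o['eef_rot'],degrees=True).as_matrix()
for s,w in [((251.1,291.4),(318.5,218)),((190+548/7,250+178/7),(424,232)),((190+548/7,250+178/7),(408,232)),((190+535/7,250+30/7),(428,262)),((251.1,291.4),(325,218))]:
  X,e=tri(S,s,W,w); print(X,e,'tool mm',1000*R.T@(X-o['tcp_pos']))
crop(S['color'],(200,215,290,300),8,'pics/s6.png')
"
```

```text
[ 0.48694228 -0.17266787  0.07614732] 0.001105135366979394 tool mm [-11.3295386  -39.2826194   -0.55285457]
[ 0.52109138 -0.20029504  0.13506876] 0.015706509869307498 tool mm [-33.87195349 -97.10025684  38.8186862 ]
[ 0.51950772 -0.19602112  0.13264005] 0.017621451358517906 tool mm [-33.92804356 -94.76090623  34.21462776]
[ 0.52056968 -0.18625501  0.17472897] 0.010525351749430697 tool mm [ -39.13779866 -136.93881222   26.34923142]
[ 0.48811048 -0.17561401  0.07805439] 0.00227310196621704 tool mm [-11.36563365 -41.12637048   2.65348422]
```

View pics/s6.png

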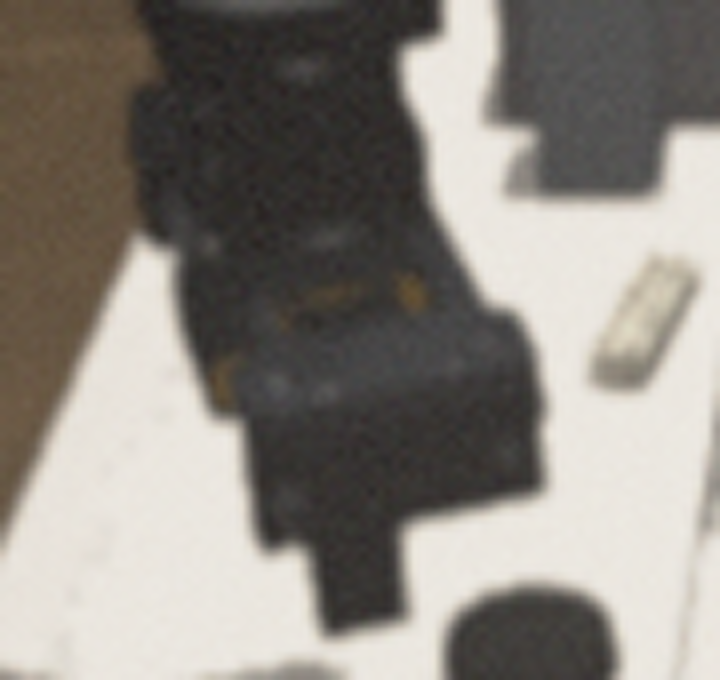

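```bash
python3 -c "
from h import *;from bench import env,cams
from scipy.spatial.transform import Rotation as Ro
S=cams.camera('side');o=env.get_obs()
R=Ro.from_euler('xyz',o['eef_rot'],degrees=True).as_matrix()
for px in [(190+548/7,250+178/7),(190+303/7,250+230/7)]:
  oo,d=ray(S,*px); a=R.T@(oo-o['tcp_pos']);b=R.T@d
  for zt in (40,60,90): t=(zt/1000-a[2])/b[2]; print(zt,1000*(a+t*b))
for px in [(251.1,291.4),(190+357/7,250+303/7)]:
  oo,d=ray(S,*px); a=R.T@(oo-o['tcp_pos']);b=R.T@d
  for zt in (0,12): t=(zt/1000-a[2])/b[2]; print(zt,1000*(a+t*b))
"
```

```text
40 [-41.34017148 -94.38017123  40.        ]
60 [ -37.18441684 -107.06206399   60.        ]
90 [ -30.95078487 -126.08490312   90.        ]
40 [ 28.29309046 -94.80323318  40.        ]
60 [  30.73794649 -107.47473125   60.        ]
90 [  34.40523052 -126.48197835   90.        ]
0 [-10.72732594 -39.9945271    0.        ]
12 [ -8.78082193 -48.01146579  12.        ]
0 [ 10.36939378 -40.92569518   0.        ]
12 [ 12.0194555  -48.92954948  12.        ]
```

{"api": "step_arm", "payload": {
  "rows": [
    [[0,0,0.05],0,0.2],
    [[0,0,0],0,0.2],
    [[0,0,0],0,0.2],
    [[0,0,0],0,0.2],
    [[0,0,0],0,0.2]
  ]
}}

```text
clock: 6.1
tcp_pos: [0.4774, -0.1791, 0.0356]
eef_rot: [-89.0, 0.8, -158.5]
ft_force: [-0.2, -0.0, 0.0]
grip_width: 0.0353
```

{"api": "step_arm", "payload": {
  "rows": [
    [[0,0,0],0,0.2],
    [[0,0.3,0],0,0.2],
    [[0,0.3,0],0,0.2],
    [[0,0.3,0],0,0.2],
    [[0,0,0],0,0.2]
  ]
}}

```text
clock: 6.6
tcp_pos: [0.4775, -0.1792, 0.0058]
eef_rot: [-89.0, 0.8, -158.5]
ft_force: [0.4, 0.7, -0.8]
grip_width: 0.057
```

```bash
python3 -c "
from h import *;from bench import env,cams
go(env.get_obs(),(.4775,-.179,-.027),21.8)
S=cams.camera('side');crop(S['color'],(190,250,300,340),7,'pics/s7.png')
W=cams.camera('wrist');cv2.imwrite('pics/w7.png',W['color'])
"
```

```text
pos [ 0.4775 -0.1792  0.0058] rot [ -88.99    0.77 -158.5 ] units [ 0.01  1.09 -0.03] spin -0.06 F [ 0.4  0.7 -0.8] w 0.057 t 6.6
```

View pics/s7.png

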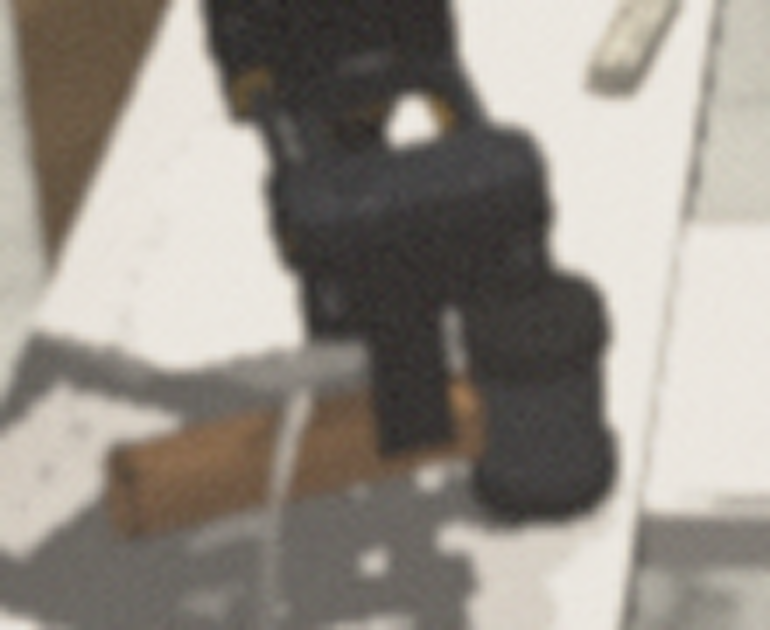

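View pics/w7.png

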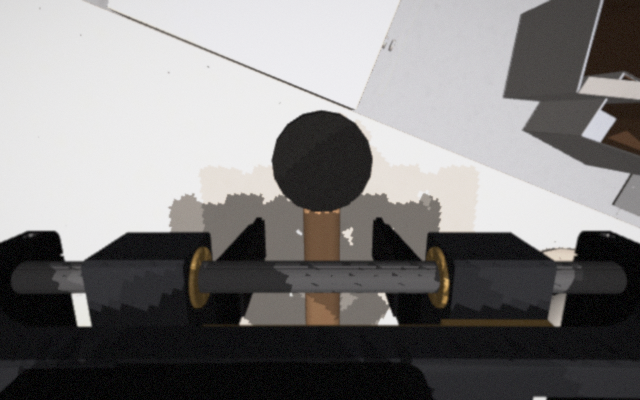

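{"api": "step_arm", "payload": {
  "rows": [
    [[0,0.3,0],0,0.2],
    [[0,0.3,0],0,0.2],
    [[0,0.25,0],0,0.2],
    [[0,0.1,0],0,0.2],
    [[0,0,0],0,0.2]
  ]
}}

```text
clock: 7.2
tcp_pos: [0.4795, -0.1803, -0.0234]
eef_rot: [-88.9, 0.9, -158.5]
ft_force: [0.1, 0.3, 0.6]
grip_width: 0.0568
```

```bash
python3 -c "
from h import *;from bench import env,cams
go(env.get_obs(),(.4775,-.179,-.027),21.8)
S=cams.camera('side');crop(S['color'],(190,250,300,340),7,'pics/s8.png')
"
```

```text
pos [ 0.4795 -0.1803 -0.0234] rot [ -88.86    0.88 -158.5 ] units [ 0.05  0.12 -0.07] spin -0.06 F [0.1 0.3 0.6] w 0.0568 t 7.2
```

View pics/s8.png

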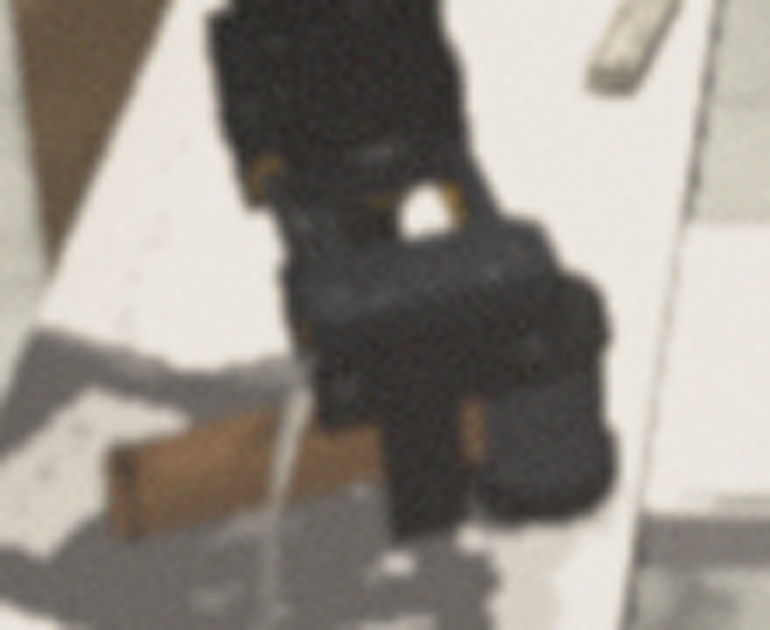

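Fingers now straddle the handle near table level. Close.

{"api": "step_arm", "payload": {
  "rows": [
    [[0.05,0.05,-0.07],0,-1],
    [[0,0,0],0,-1],
    [[0,0,0],0,-1],
    [[0,0,0],0,-1],
    [[0,0,0],0,-1]
  ],
  "force": 60
}}

```text
clock: 7.75
tcp_pos: [0.4782, -0.1793, -0.0237]
eef_rot: [-88.7, 1.0, -158.5]
ft_force: [-0.8, -1.6, -0.4]
grip_width: 0.0227
```

{"api": "step_arm", "payload": {
  "rows": [
    [[0,0,0],0,-1],
    [[0,0,0],0,-1],
    [[0,0,0],0,-1]
  ]
}}

```text
clock: 8.05
tcp_pos: [0.4783, -0.1794, -0.0236]
eef_rot: [-88.7, 1.0, -158.5]
ft_force: [0.6, -0.5, -0.4]
grip_width: 0.0198
```

{"api": "step_arm", "payload": {
  "rows": [
    [[0,-0.3,0],0,-1],
    [[0,-0.6,0],0,-1],
    [[0,-0.8,0],0,-1],
    [[0,-0.8,0],0,-1],
    [[0,-0.8,0],0,-1]
  ]
}}

```text
clock: 8.55
tcp_pos: [0.4697, -0.175, 0.073]
eef_rot: [-89.4, 0.3, -158.5]
ft_force: [0.7, -0.4, -2.6]
grip_width: 0.02
```

{"api": "step_arm", "payload": {
  "rows": [
    [[0,-0.8,0],0,-1],
    [[0,-0.7,0],0,-1],
    [[0,-0.5,0],0,-1],
    [[0,-0.3,0],0,-1],
    [[0,0,0],0,-1]
  ]
}}

```text
clock: 9.05
tcp_pos: [0.469, -0.1744, 0.1494]
eef_rot: [-89.2, 0.5, -158.5]
ft_force: [-0.0, -0.1, -1.7]
grip_width: 0.0196
```

```bash
python3 -c "
from h import *;from bench import env,cams
go(env.get_obs(),(.4525,.1925,.17),21.8)
W=cams.camera('wrist');cv2.imwrite('pics/w9.png',W['color'])
"
```

```text
pos [ 0.469  -0.1744  0.1494] rot [ -89.21    0.49 -158.46] units [ -3.98  -0.81 -11.57] spin -0.05 F [-0.  -0.1 -1.7] w 0.0196 t 9.05
```

View pics/w9.png

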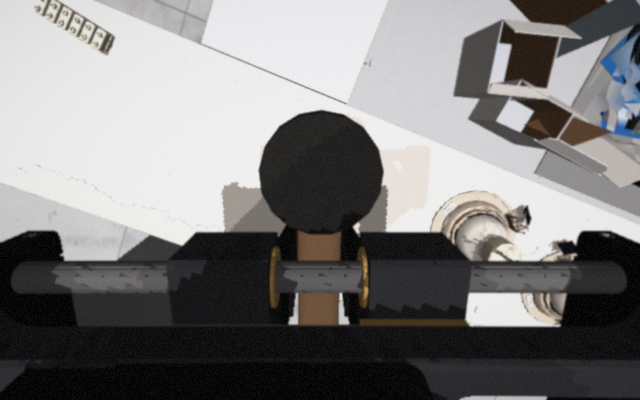

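{"api": "step_arm", "payload": {
  "rows": [
    [[-0.2,-0.2,-0.5],0,-1],
    [[-0.35,-0.1,-1],0,-1],
    [[-0.35,-0.1,-1],0,-1],
    [[-0.35,-0.1,-1],0,-1],
    [[-0.35,-0.1,-1],0,-1]
  ]
}}

```text
clock: 9.6
tcp_pos: [0.4592, -0.0253, 0.1599]
eef_rot: [-89.8, -0.1, -158.9]
ft_force: [0.0, -0.4, -3.0]
grip_width: 0.0197
```

{"api": "step_arm", "payload": {
  "rows": [
    [[-0.35,0,-1],0,-1],
    [[-0.35,0,-1],0,-1],
    [[-0.35,0,-1],0,-1],
    [[-0.35,0,-1],0,-1],
    [[-0.3,0,-0.8],0,-1]
  ]
}}

```text
clock: 10.1
tcp_pos: [0.4482, 0.138, 0.1546]
eef_rot: [-90.0, -0.5, -158.8]
ft_force: [0.1, -0.2, -2.7]
grip_width: 0.02
```

```bash
python3 -c "
from h import *;from bench import env,cams
go(env.get_obs(),(.4525,.1925,.17),21.8)
"
```

```text
pos [0.4482 0.138  0.1546] rot [ -90.05   -0.54 -158.77] units [-0.79 -0.52 -1.64] spin -0.11 F [ 0.1 -0.2 -2.7] w 0.02 t 10.1
```

{"api": "step_arm", "payload": {
  "rows": [
    [[-0.4,0,-0.6],0,-1],
    [[-0.3,0,-0.4],0,-1],
    [[-0.1,0,-0.2],0,-1],
    [[0,0,-0.1],0,-1],
    [[0,0,0],0,-1]
  ]
}}

```text
clock: 10.6
tcp_pos: [0.4499, 0.1898, 0.1494]
eef_rot: [-90.2, -1.2, -158.3]
ft_force: [0.7, -0.0, -3.6]
grip_width: 0.0199
```

```bash
python3 -c "
from h import *;from bench import env,cams
go(env.get_obs(),(.4525,.1925,.15),21.8)
S=cams.camera('side');T=cams.camera('top');W=cams.camera('wrist')
crop(S['color'],(240,150,340,250),6,'pics/s10.png')
crop(T['color'],(280,180,380,280),6,'pics/t10.png')
crop(W['color'],(160,80,480,320),2.5,'pics/w10.png')
print((proj(S,np.array([.4915,.208,.108]))-[240,150])*6,(proj(T,np.array([.4915,.208,.108]))-[280,180])*6)
"
```

```text
pos [0.4499 0.1898 0.1494] rot [ -90.23   -1.16 -158.32] units [-0.11 -0.02 -0.05] spin -0.02 F [ 0.7 -0.  -3.6] w 0.0199 t 10.6
[200.8725653 308.9205328] [338.95482154 317.34526105]
```

View pics/s10.png

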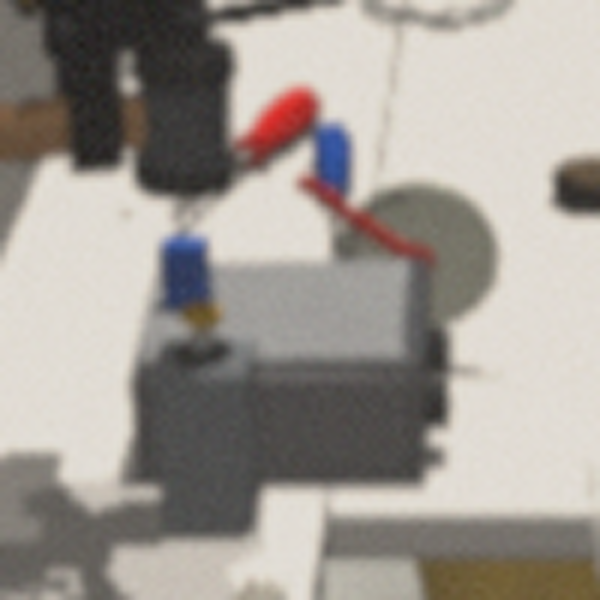

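View pics/t10.png

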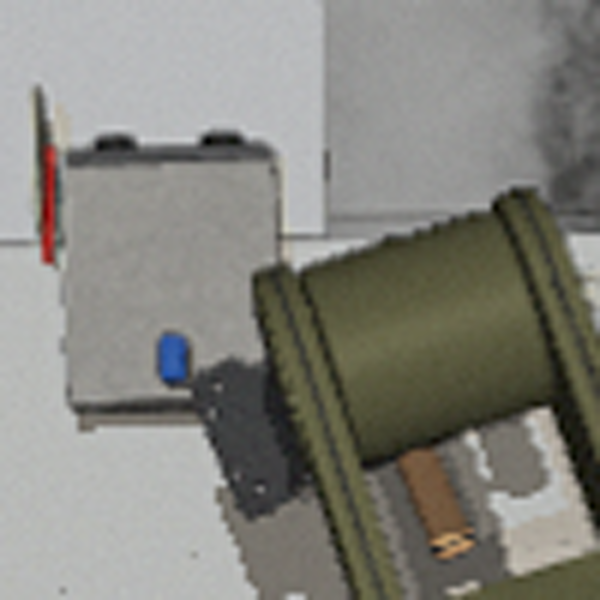

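View pics/w10.png

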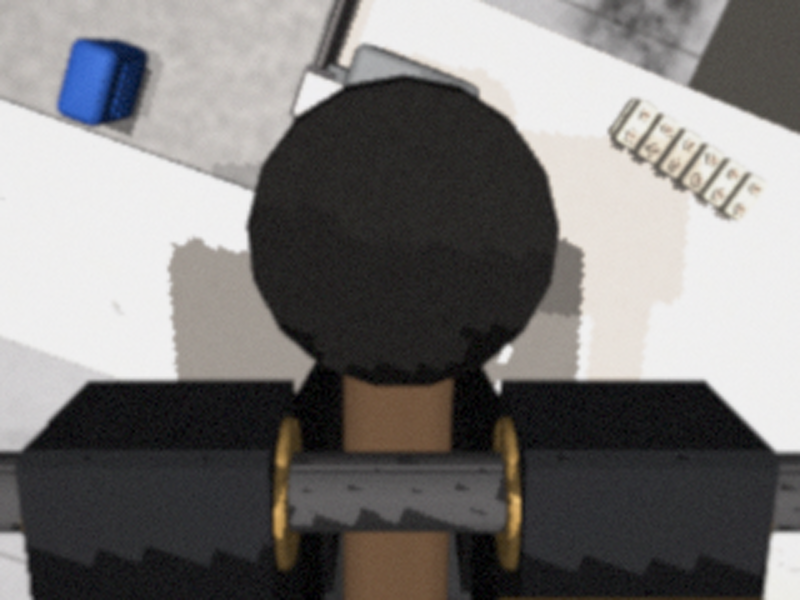

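```bash
python3 -c "
from h import *;from bench import env,cams
from scipy.spatial.transform import Rotation as Ro
o=env.get_obs();S=cams.camera('side');W=cams.camera('wrist')
R=Ro.from_euler('xyz',o['eef_rot'],degrees=True).as_matrix()
f=lambda v:o['tcp_pos']+R@(np.array(v)/1000)
# head in tool frame: axis at x=-42; lower face at y=+23.6, top at y=23.6-64
for n,c,og,s in (('side',S,(240,150),6),('wrist',W,(160,80),2.5)):
  for y in (23.6,-40.4):
    P=np.array([(proj(c,f((-42+24*np.cos(a),y,24*np.sin(a))))-og)*s for a in np.linspace(0,6.28,40)])
    print(n,y,P.min(0).round(),P.max(0).round(), f((-42,y,0)))
"
```

```text
side 23.6 [140. 257.] [245. 299.] [0.48907546 0.20453307 0.12540423]
side -40.4 [134. 127.] [242. 166.] [0.4902979  0.20476275 0.18939214]
wrist 23.6 [310.  78.] [485. 253.] [0.48907546 0.20453307 0.12540423]
wrist -40.4 [279.  82.] [518. 319.] [0.4902979  0.20476275 0.18939214]
```

```bash
python3 -c "
from h import *;from bench import env,cams
from scipy.spatial.transform import Rotation as Ro
o=env.get_obs();S=cams.camera('side');W=cams.camera('wrist')
R=Ro.from_euler('xyz',o['eef_rot'],degrees=True).as_matrix()
f=lambda v:o['tcp_pos']+R@(np.array(v)/1000)
for n,c,og,s in (('side',S,(240,150),6),('wrist',W,(160,80),2.5)):
  for y in (-23.6,-87.6):
    P=np.array([(proj(c,f((-42+24*np.cos(a),y,24*np.sin(a))))-og)*s for a in np.linspace(0,6.28,40)])
    print(n,y,P.min(0).round(),P.max(0).round(), f((-42,y,0)))
print(o['clock'])
"
```

```text
side -23.6 [136. 161.] [243. 201.] [0.49027677 0.20465924 0.17288992]
side -87.6 [130.  28.] [239.  64.] [0.49146481 0.20487278 0.23687853]
wrist -23.6 [290.  80.] [508. 297.] [0.49027677 0.20465924 0.17288992]
wrist -87.6 [238.  88.] [564. 407.] [0.49146481 0.20487278 0.23687853]
10.85
```

{"api": "step_arm", "payload": {
  "rows": [
    [[-0.07,0.35,-0.08],0,-1],
    [[0,1,0],0,-1],
    [[0,1,0],0,-1],
    [[0,-1,0],0,-1],
    [[0,-1,0],0,-1]
  ]
}}

```text
clock: 11.45
tcp_pos: [0.4481, 0.1906, 0.131]
eef_rot: [-90.3, -1.6, -158.5]
ft_force: [0.4, -0.1, -1.5]
grip_width: 0.0197
```

```bash
python3 -c "
from h import *;from bench import env,cams
go(env.get_obs(),(.4525,.1925,.15),21.8)
S=cams.camera('side');W=cams.camera('wrist')
crop(S['color'],(240,150,340,250),6,'pics/s11.png')
crop(W['color'],(160,80,480,320),2.5,'pics/w11.png')
"
```

```text
pos [0.4481 0.1906 0.131 ] rot [ -90.27   -1.64 -158.55] units [-0.14 -0.64 -0.01] spin -0.07 F [ 0.4 -0.1 -1.5] w 0.0197 t 11.45
```

View pics/s11.png

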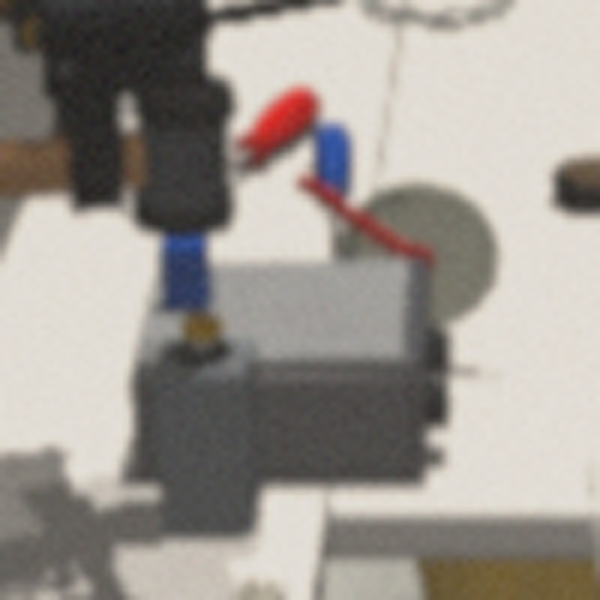

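View pics/w11.png

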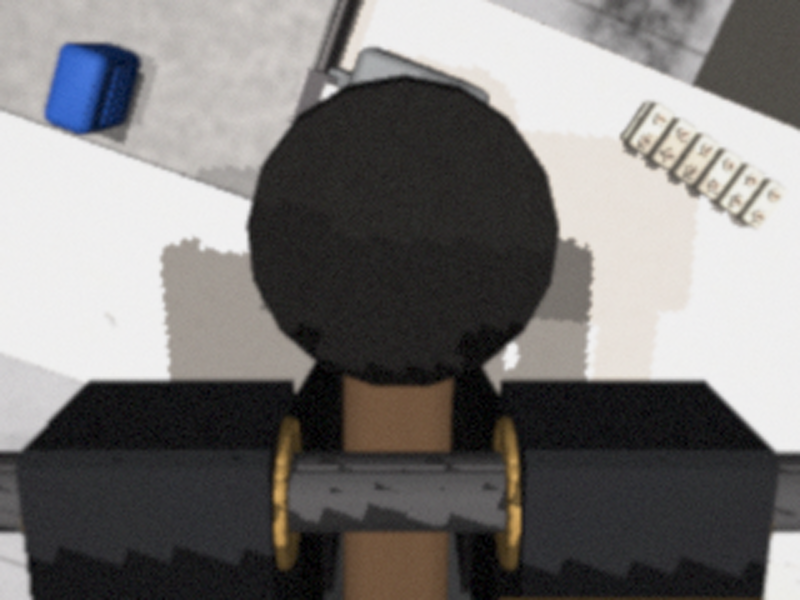

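{"api": "step_arm", "payload": {
  "rows": [
    [[-0.1,-0.4,-0.02],0,-1],
    [[0,0.4,0],0,-1],
    [[0,1,0],0,-1],
    [[0,1,0],0,-1],
    [[0,-1,0],0,-1]
  ]
}}

```text
clock: 12.05
tcp_pos: [0.4489, 0.1919, 0.0937]
eef_rot: [-90.3, -1.7, -158.6]
ft_force: [-0.6, 0.2, -3.5]
grip_width: 0.0199
```

```bash
python3 -c "
from h import *;from bench import env,cams
go(env.get_obs(),(.4525,.1925,.15),21.8)
S=cams.camera('side')
crop(S['color'],(240,150,340,250),6,'pics/s12.png')
"
```

```text
pos [0.4489 0.1919 0.0937] rot [ -90.27   -1.72 -158.56] units [-0.06 -1.88  0.01] spin -0.07 F [-0.6  0.2 -3.5] w 0.0199 t 12.05
```

View pics/s12.png

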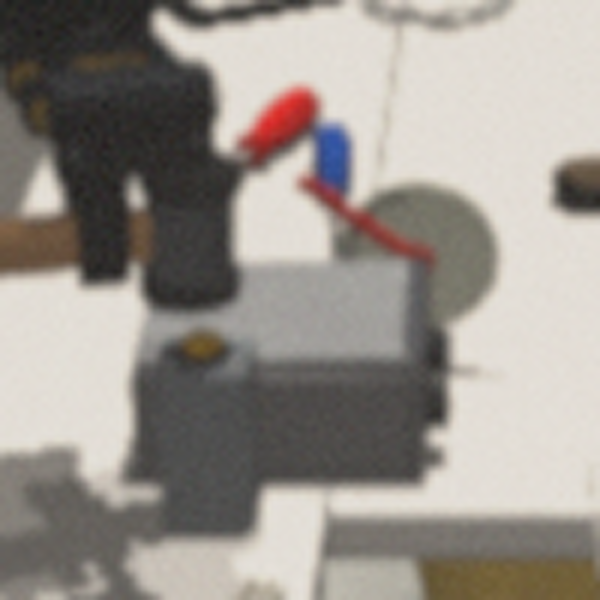

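```bash
python3 -c "
from h import *;from bench import env,cams
S=cams.camera('side')
p=blob(S['color'],(12,100,60),(35,255,255),(262,195,285,218));print(len(p),p.mean(0),p.min(0),p.max(0))
for z in (.108,.098,.094): print(proj(S,np.array([.4915,.208,z])))
b=cv2.imread('pics/side0.png');p=blob(b,(12,100,60),(35,255,255),(262,195,285,218));print(len(p),p.mean(0),p.min(0),p.max(0))
crop(S['color'],(255,185,290,225),15,'pics/s13.png');crop(b,(255,185,290,225),15,'pics/s13b.png')
"
```

```text
19 [273.42105263 207.42105263] [271 206] [276 209]
[273.47876088 201.48675547]
[273.66626374 204.77576195]
[273.74091725 206.08578178]
26 [273.03846154 201.69230769] [270 200] [276 204]
```

View pics/s13.png

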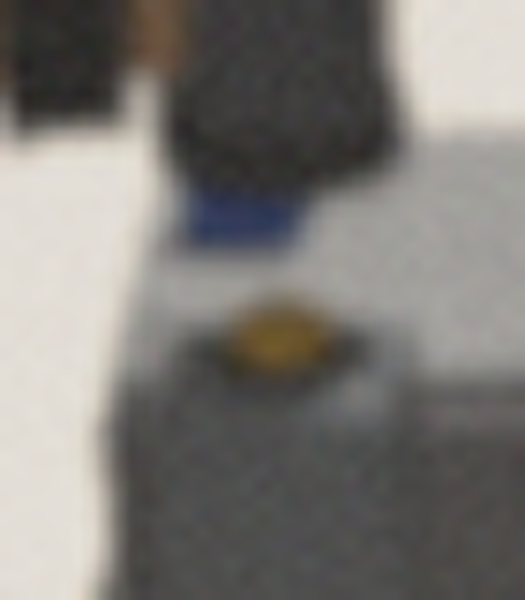

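View pics/s13b.png

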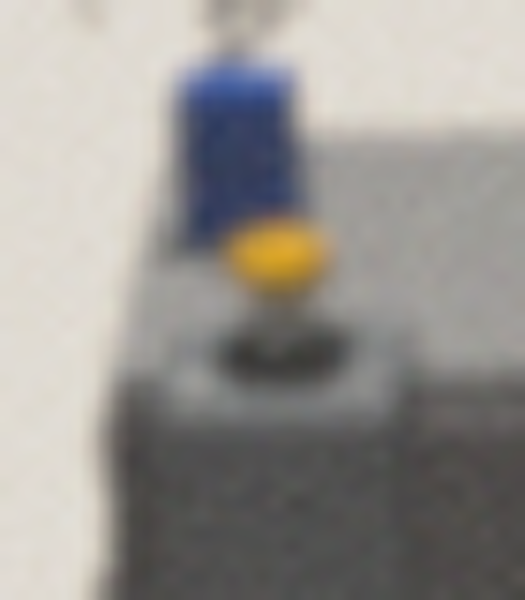

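{"api": "step_arm", "payload": {
  "rows": [
    [[-0.1,-1,0],0,-1],
    [[0,0.75,0],0,-1],
    [[0,1,0],0,-1],
    [[0,-1,0],0,-1],
    [[0,-1,0],0,-1]
  ]
}}

```text
clock: 12.65
tcp_pos: [0.4585, 0.195, 0.1338]
eef_rot: [-90.2, -0.8, -158.6]
ft_force: [-0.1, 0.5, -2.2]
grip_width: 0.0199
```

{"api": "step_arm", "payload": {
  "rows": [
    [[0,-0.5,0.5],0,-1],
    [[0,-0.3,1],0,-1],
    [[0,0,1],0,-1],
    [[0,0,0.5],0,-1],
    [[0,0,0],0,-1]
  ]
}}

```text
clock: 13.15
tcp_pos: [0.497, 0.1068, 0.1596]
eef_rot: [-90.0, -0.3, -158.5]
ft_force: [0.0, 0.1, -2.3]
grip_width: 0.0195
```

```bash
python3 -c "
from h import *;from bench import env,cams
go(env.get_obs(),(.4525,.1,.05),21.8)
S=cams.camera('side');W=cams.camera('wrist');T=cams.camera('top')
p=blob(S['color'],(12,100,60),(35,255,255),(262,195,285,218));print(len(p),p.mean(0),p.min(0),p.max(0))
crop(S['color'],(240,170,310,240),8,'pics/s14.png')
cv2.imwrite('pics/w14.png',W['color']);crop(T['color'],(270,180,420,290),5,'pics/t14.png')
"
```

```text
pos [0.497  0.1068 0.1596] rot [ -90.     -0.26 -158.46] units [ 1.44  3.66 -0.33] spin -0.05 F [ 0.   0.1 -2.3] w 0.0195 t 13.15
29 [273.37931034 206.86206897] [270 205] [276 209]
```

View pics/s14.png

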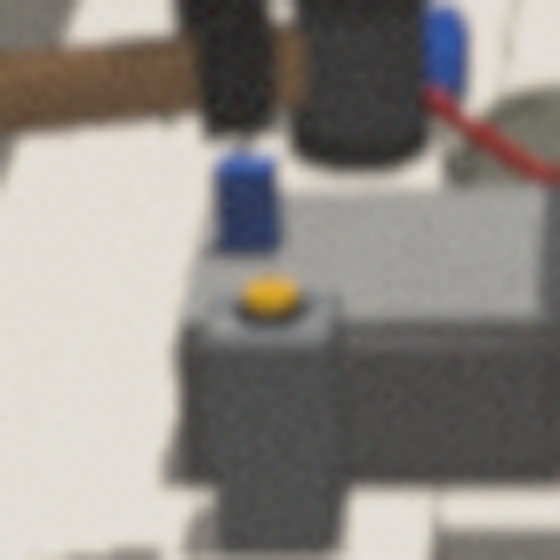

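View pics/w14.png

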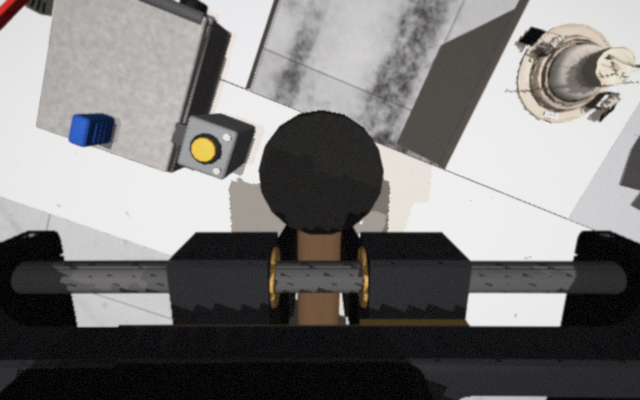

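View pics/t14.png

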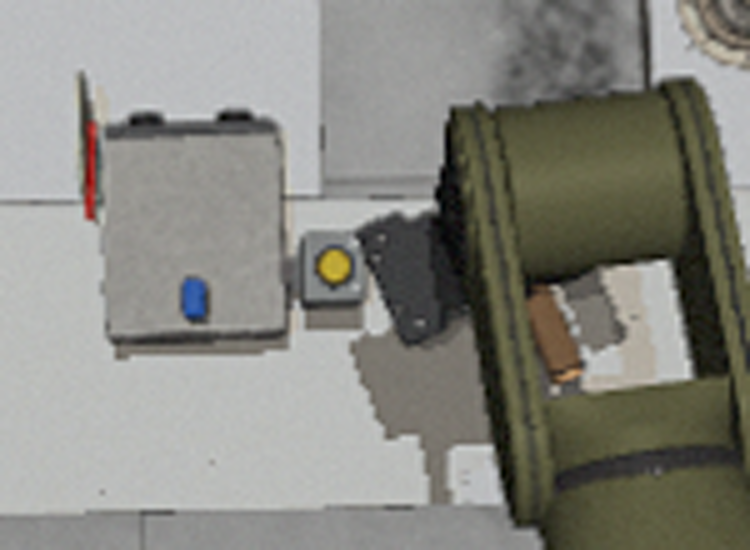

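```bash
python3 -c "
from h import *;from bench import env,cams
S=cams.camera('side');W=cams.camera('wrist');T=cams.camera('top')
g=lambda c,b:blob(c['color'],(15,110,80),(35,255,255),b).mean(0)
s=g(S,(262,195,285,218));w=g(W,(180,120,230,180));t=g(T,(325,220,350,250))
print(s,w,t,tri(S,s,W,w),tri(S,s,T,t),tri(W,w,T,t),plane(W,*w,.094))
print(plane(T,400,278,0),plane(T,430,218,0))
"
```

```text
[273.4  206.76] [205.64258555 148.59315589] [336.33333333 232.77777778] (array([0.49211563, 0.20827503, 0.09143641]), np.float64(0.003498328309304116)) (array([0.49179691, 0.20767353, 0.09228315]), np.float64(0.0025996772516220347)) (array([0.49347465, 0.20811544, 0.09072987]), np.float64(0.0007913763490396763)) [0.49452967 0.20754943 0.094     ]
[ 0.34203386 -0.00736017  0.        ] [ 0.54385804 -0.12101799  0.        ]
```

{"api": "step_arm", "payload": {
  "rows": [
    [[0.3,0,0.5],0,-1],
    [[0.5,0.3,0.8],0,-1],
    [[0.6,0.5,1],0,-1],
    [[0.6,0.5,1],0,-1],
    [[0.4,0.5,0.7],0,-1]
  ]
}}

```text
clock: 13.95
tcp_pos: [0.4756, -0.0266, 0.1074]
eef_rot: [-89.9, 0.2, -157.4]
ft_force: [0.2, -0.0, -2.4]
grip_width: 0.0195
```

```bash
python3 -c "
from h import *;from bench import env,cams
go(env.get_obs(),(.47,-.04,-.0225),21.8)
"
```

```text
pos [ 0.4756 -0.0266  0.1074] rot [-8.9910e+01  1.5000e-01 -1.5742e+02] units [0.36 4.33 0.33] spin 0.16 F [ 0.2 -0.  -2.4] w 0.0195 t 13.95
```

Pin is fully down (≈0.091–0.092 measured). Lower the mallet.

{"api": "step_arm", "payload": {
  "rows": [
    [[0.3,0.6,0.3],0,-1],
    [[0,0.9,0],0,-1],
    [[0,0.9,0],0,-1],
    [[0,0.7,0],0,-1],
    [[0,0.4,0],0,-1]
  ]
}}

```text
clock: 14.45
tcp_pos: [0.4715, -0.0397, -0.0004]
eef_rot: [-89.7, 0.3, -157.4]
ft_force: [0.1, 0.4, -3.2]
grip_width: 0.0199
```

```bash
python3 -c "
from h import *;from bench import env,cams
go(env.get_obs(),(.47,-.04,-.0225),21.8)
"
```

```text
pos [ 4.715e-01 -3.970e-02 -4.000e-04] rot [ -89.74    0.34 -157.41] units [ 0.05  0.74 -0.01] spin 0.16 F [ 0.1  0.4 -3.2] w 0.0199 t 14.45
```

{"api": "step_arm", "payload": {
  "rows": [
    [[0,0.3,0],0,-1],
    [[0,0.25,0],0,-1],
    [[0,0.15,0],0,-1],
    [[0,0.05,0],0,-1],
    [[0,0,0],0,-1]
  ]
}}

```text
clock: 14.95
tcp_pos: [0.4726, -0.039, -0.0224]
eef_rot: [-89.7, 0.3, -157.2]
ft_force: [-0.3, 0.0, -2.5]
grip_width: 0.02
```

{"api": "step_arm", "payload": {
  "rows": [
    [[0,0.06,0],0,-1],
    [[0,0,0],0,-1]
  ]
}}

```text
clock: 15.15
tcp_pos: [0.4744, -0.0392, -0.0227]
eef_rot: [-89.6, 0.5, -157.2]
ft_force: [-0.0, 0.6, -2.3]
grip_width: 0.02
```

{"api": "step_arm", "payload": {
  "rows": [
    [[0,0.1,0],0,-1],
    [[0,0,0],0,-1]
  ]
}}

```text
clock: 15.35
tcp_pos: [0.4763, -0.0398, -0.0228]
eef_rot: [-89.5, 0.6, -157.2]
ft_force: [-0.1, 0.7, -1.6]
grip_width: 0.0196
```

{"api": "step_arm", "payload": {
  "rows": [
    [[0,0,0],0,0.2],
    [[0,0,0],0,0.2],
    [[0,0,0],0,0.2],
    [[0,0,0],0,0.2],
    [[0,0,0],0,0.2]
  ]
}}

```text
clock: 15.85
tcp_pos: [0.4781, -0.04, -0.022]
eef_rot: [-89.4, 0.8, -157.2]
ft_force: [0.1, -0.8, 0.7]
grip_width: 0.0535
```

```bash
python3 -c "
from h import *;from bench import env,cams
go(env.get_obs(),(.47,-.04,.1))
W=cams.camera('wrist');cv2.imwrite('pics/w15.png',W['color'])
"
```

```text
pos [ 0.4781 -0.04   -0.022 ] rot [ -89.39    0.78 -157.24] units [ 0.19 -4.07 -0.06] F [ 0.1 -0.8  0.7] w 0.0535 t 15.85
```

View pics/w15.png

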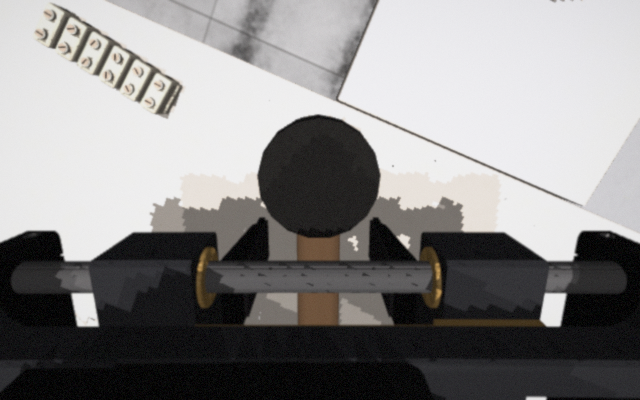

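{"api": "step_arm", "payload": {
  "rows": [
    [[0.1,-0.3,0],0,0.2],
    [[0,-0.6,0],0,0.2],
    [[0,-0.8,0],0,0.2],
    [[0,-1,0],0,0.2],
    [[0,-1,0],0,0.2]
  ]
}}

```text
clock: 16.4
tcp_pos: [0.4679, -0.04, 0.0885]
eef_rot: [-89.8, 0.2, -157.2]
ft_force: [1.0, 0.8, -0.7]
grip_width: 0.057
```

{"api": "step_arm", "payload": {
  "rows": [
    [[0,-1,0],0.9,0.2],
    [[0,-0.8,-0.5],0.9,0.2],
    [[0,-0.5,-1],0.9,0.2],
    [[0,0,-1],0.9,0.2],
    [[0,0,-1],0.8,0.2]
  ]
}}

```text
clock: 16.9
tcp_pos: [0.4518, 0.0627, 0.1703]
eef_rot: [-89.8, 1.1, 179.5]
ft_force: [1.0, -0.2, -0.2]
grip_width: 0.0571
```

```bash
python3 -c "
from h import *;from bench import env,cams
go(env.get_obs(),(.473,.297,.15),.8)
S=cams.camera('side');crop(S['color'],(200,200,340,330),5,'pics/s16.png')
"
```

```text
pos [0.4518 0.0627 0.1703] rot [-89.77   1.15 179.46] units [-0.62  0.66 -7.82] spin -0.27 F [ 1.  -0.2 -0.2] w 0.0571 t 16.9
```

View pics/s16.png

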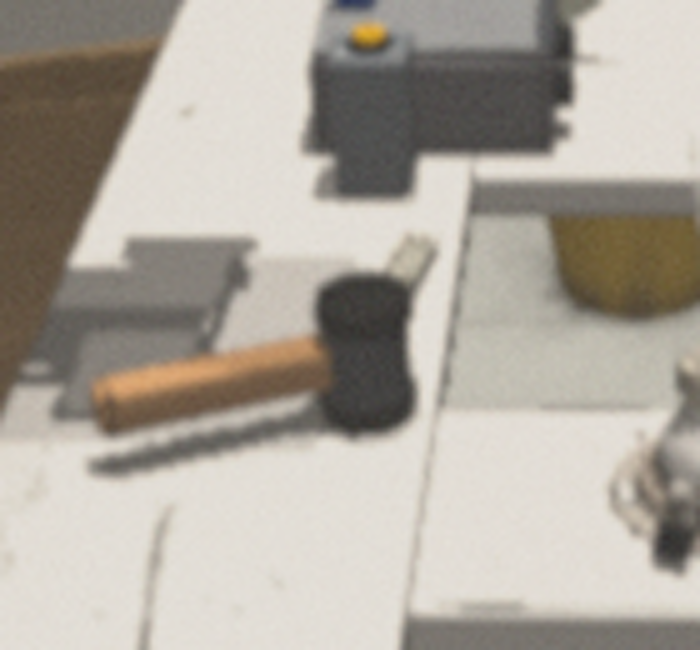

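Mallet stands properly on the worktop. Move to the tab.

{"api": "step_arm", "payload": {
  "rows": [
    [[-0.1,0,-1],-0.2,0.2],
    [[-0.1,0,-1],0,0.2],
    [[-0.1,0,-1],0,0.2],
    [[-0.1,0,-1],0,0.2],
    [[-0.1,0,-1],0,0.2]
  ]
}}

```text
clock: 17.45
tcp_pos: [0.4651, 0.2197, 0.1746]
eef_rot: [-89.9, 1.5, -179.5]
ft_force: [0.0, -0.1, -0.5]
grip_width: 0.0569
```

{"api": "step_arm", "payload": {
  "rows": [
    [[-0.1,0,-1],0,0.2],
    [[0,0,-0.7],0,0.2],
    [[0,0,-0.4],0,0.2],
    [[0,0,-0.1],0,0.2],
    [[0,0,0],0,0.2]
  ]
}}

```text
clock: 17.95
tcp_pos: [0.4667, 0.29, 0.1765]
eef_rot: [-89.9, 1.5, -179.1]
ft_force: [-0.5, 0.2, -0.8]
grip_width: 0.0571
```

```bash
python3 -c "
from h import *;from bench import env,cams
go(env.get_obs(),(.473,.297,.034),.8)
W=cams.camera('wrist');cv2.imwrite('pics/w17.png',W['color'])
print(proj(W,np.array([.473,.297,.104])))
"
```

```text
pos [0.4667 0.29   0.1765] rot [ -89.91    1.52 -179.13] units [-0.09  4.75 -0.24] spin 0.01 F [-0.5  0.2 -0.8] w 0.0571 t 17.95
[311.02429628 184.13318661]
```

View pics/w17.png

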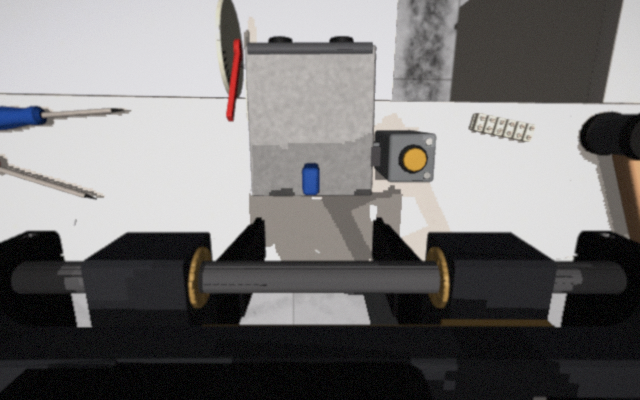

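{"api": "step_arm", "payload": {
  "rows": [
    [[0,0.5,-0.2],0,0.2],
    [[-0.1,0.8,0],0,0.2],
    [[0,0.8,0],0,0.2],
    [[0,0.7,0],0,0.2],
    [[0,0.4,0],0,0.2]
  ]
}}

```text
clock: 18.5
tcp_pos: [0.4741, 0.2932, 0.0769]
eef_rot: [-90.0, 1.8, -179.5]
ft_force: [-0.3, 0.4, 0.1]
grip_width: 0.0572
```

```bash
python3 -c "
from h import *;from bench import env,cams
go(env.get_obs(),(.473,.297,.034),.8)
W=cams.camera('wrist');cv2.imwrite('pics/w18.png',W['color'])
S=cams.camera('side');crop(S['color'],(235,140,345,240),7,'pics/s18.png')
"
```

```text
pos [0.4741 0.2932 0.0769] rot [ -90.      1.76 -179.46] units [ 0.08  1.43 -0.13] spin -0.05 F [-0.3  0.4  0.1] w 0.0572 t 18.5
```

View pics/w18.png

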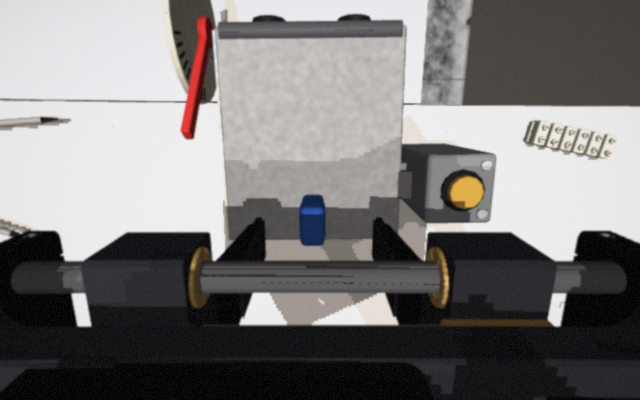

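View pics/s18.png

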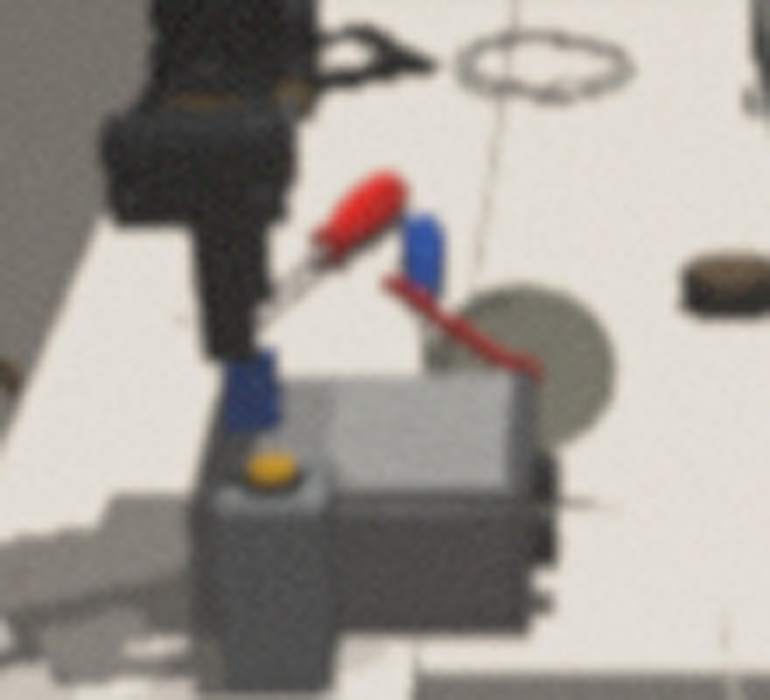

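```bash
python3 -c "
from h import *;from bench import env,cams
W=cams.camera('wrist');S=cams.camera('side');T=cams.camera('top')
for n,c,b in (('W',W,(290,185,335,255)),('S',S,(262,185,278,203)),('T',T,(300,230,318,250))):
  p=blob(c['color'],(100,100,30),(130,255,255),b); print(n,len(p),p.mean(0),p.min(0),p.max(0))
  P=np.array([proj(c,np.array([.473+x,.297+y,z])) for x in(-.012,.012) for y in (-.007,.007) for z in (.068,.104)]); print(P.min(0),P.max(0),P.mean(0))
p=env.get_obs()['tcp_pos']; print(p)
"
```

```text
W 1159 [311.74547023 219.38567731] [299 195] [324 243]
[300.63943136 195.19748497] [325.56623808 250.01772513] [313.33772352 221.1534132 ]
S 54 [270.33333333 195.66666667] [268 191] [273 200]
[266.30676543 189.23113193] [275.63655639 202.34205096] [271.01323031 195.7688236 ]<string>:5: RuntimeWarning: Mean of empty slice.
  ret = um.true_divide(
Traceback (most recent call last):
ValueError: zero-size array to reduction operation minimum which has no identity
```

{"api": "step_arm", "payload": {
  "rows": [
    [[-0.05,0.4,-0.15],0,0.2],
    [[0,0.4,0],0,0.2],
    [[0,0.35,0],0,0.2],
    [[0,0.15,0],0,0.2],
    [[0,0,0],0,0.2]
  ]
}}

```text
clock: 19.25
tcp_pos: [0.4816, 0.3012, 0.0422]
eef_rot: [-90.3, 2.3, -179.4]
ft_force: [0.2, -0.2, -0.1]
grip_width: 0.057
```

```bash
python3 -c "
from h import *;from bench import env,cams
go(env.get_obs(),(.4765,.2975,.034),.8)
S=cams.camera('side');crop(S['color'],(235,140,345,240),7,'pics/s19.png')
"
```

```text
pos [0.4816 0.3012 0.0422] rot [ -90.3     2.35 -179.42] units [0.18 0.27 0.12] spin -0.04 F [ 0.2 -0.2 -0.1] w 0.057 t 19.25
```

View pics/s19.png

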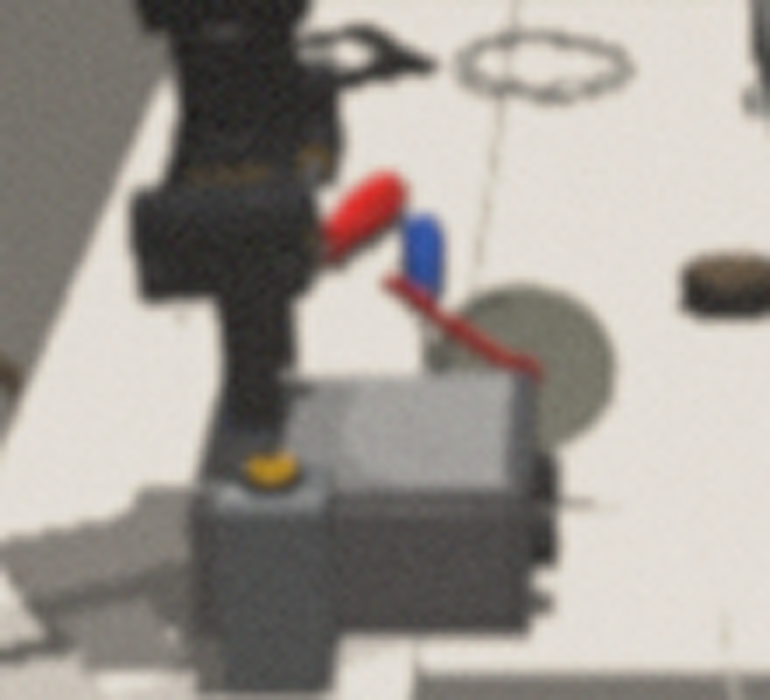

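{"api": "step_arm", "payload": {
  "rows": [
    [[0.1,0.25,0.12],0,-0.3],
    [[0,0,0],0,-1],
    [[0,0,0],0,-1],
    [[0,0,0],0,-1],
    [[0,0,0],0,-1]
  ],
  "force": 45
}}

```text
clock: 19.8
tcp_pos: [0.4793, 0.2975, 0.0351]
eef_rot: [-90.3, 2.4, -179.4]
ft_force: [0.1, 0.5, 0.3]
grip_width: 0.0226
```

{"api": "step_arm", "payload": {
  "rows": [
    [[0,0,0],0,-1],
    [[0,0,0],0,-1],
    [[0,0,0],0,-1]
  ]
}}

```text
clock: 20.1
tcp_pos: [0.4796, 0.2974, 0.0354]
eef_rot: [-90.3, 2.5, -179.3]
ft_force: [0.9, 1.0, -0.7]
grip_width: 0.0133
```

```bash
python3 -c "
from h import *;from bench import env,cams
go(env.get_obs(),(.4765,.2975,.034),.8)
S=cams.camera('side');crop(S['color'],(235,140,345,240),7,'pics/s20.png')
W=cams.camera('wrist');cv2.imwrite('pics/w20.png',W['color'])
"
```

```text
pos [0.4796 0.2974 0.0354] rot [ -90.29    2.49 -179.3 ] units [ 0.1   0.04 -0.  ] spin -0.02 F [ 0.9  1.  -0.7] w 0.0133 t 20.1
```

View pics/w20.png

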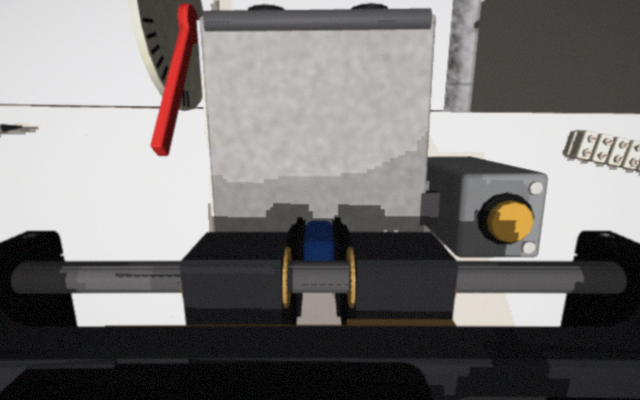

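View pics/s20.png

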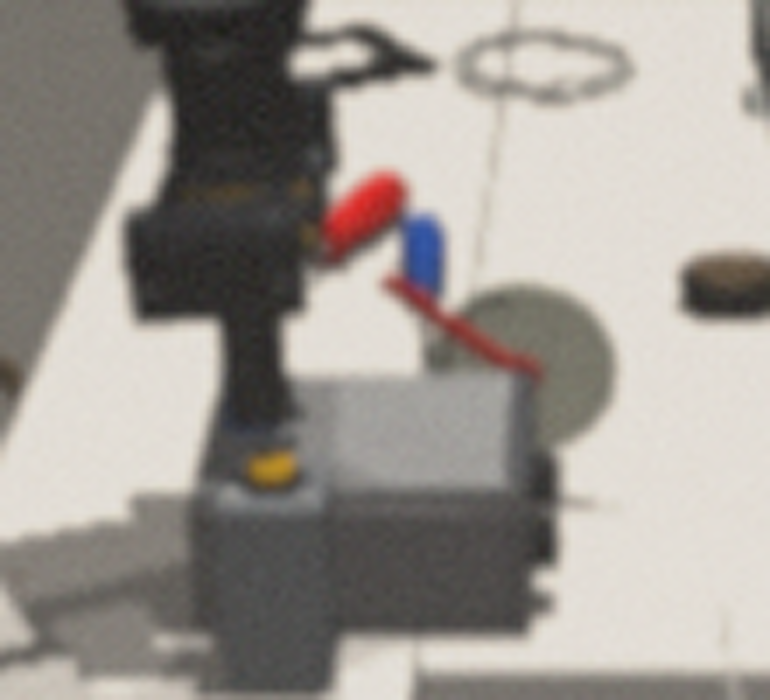

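```bash
python3 -c "
from h import *;from bench import env,cams
W=cams.camera('wrist');S=cams.camera('side');T=cams.camera('top')
def red(c,b):
  h=cv2.cvtColor(c['color'],cv2.COLOR_BGR2HSV); m=cv2.inRange(h,(0,120,60),(8,255,255))|cv2.inRange(h,(172,120,60),(180,255,255))
  k=np.zeros_like(m);x0,y0,x1,y1=b;k[y0:y1,x0:x1]=m[y0:y1,x0:x1];ys,xs=np.nonzero(k);return np.c_[xs,ys]
R={}
for n,c,b in (('W',W,(130,0,205,165)),('S',S,(288,178,318,197)),('T',T,(283,195,295,230))):
  p=red(c,b).astype(np.float32); vx,vy,x0,y0=cv2.fitLine(p,cv2.DIST_L2,0,.01,.01).ravel()
  t=(p-[x0,y0])@[vx,vy]; e1=np.array([x0,y0])+t.min()*np.array([vx,vy]);e2=np.array([x0,y0])+t.max()*np.array([vx,vy])
  print(n,len(p),e1,e2); R[n]=(c,e1,e2)
  for y in (.359,.362,.365):
    Q=[]
    for e in (e1,e2):
      o,d=ray(c,*e);Q.append(o+d*(y-o[1])/d[1])
    dd=Q[0]-Q[1]
    print('  y',y,Q[0].round(4),Q[1].round(4),'ang',np.degrees(np.arctan2(dd[2],-dd[0])).round(2),np.linalg.norm(dd).round(4))
"
```

```text
W 2729 [158.85403 154.1803 ] [190.69598     3.3580627]
  y 0.359 [0.5262 0.359  0.1187] [0.5923 0.359  0.0748] ang 33.61 0.0793
  y 0.362 [0.5256 0.362  0.1124] [0.5949 0.362  0.0663] ang 33.61 0.0832
  y 0.365 [0.525 0.365 0.106] [0.5975 0.365  0.0578] ang 33.61 0.0871
S 32 [290.8809 180.178 ] [309.088   192.36273]
  y 0.359 [0.5276 0.359  0.1104] [0.5821 0.359  0.07  ] ang 36.57 0.0678
  y 0.362 [0.5273 0.362  0.1092] [0.5819 0.362  0.0687] ang 36.57 0.068
  y 0.365 [0.5271 0.365  0.108 ] [0.5818 0.365  0.0674] ang 36.57 0.0681
T 40 [287.5 204. ] [287.5 223. ]
  y 0.359 [0.5815 0.359  0.1433] [0.5216 0.359  0.1505] ang -173.22 0.0603
  y 0.362 [0.5874 0.362  0.104 ] [0.5257 0.362  0.1113] ang -173.22 0.0622
  y 0.365 [0.5932 0.365  0.0646] [0.5297 0.365  0.0722] ang -173.22 0.064
```

{"api": "step_arm", "payload": {
  "rows": [
    [[-0.1,-0.32,0],0,-1],
    [[-0.12,-0.32,0],0,-1],
    [[-0.16,-0.3,0],0,-1],
    [[-0.18,-0.3,0],0,-1],
    [[0,0,0],0,-1]
  ]
}}

```text
clock: 20.85
tcp_pos: [0.4894, 0.2976, 0.0637]
eef_rot: [-90.4, 1.8, -179.4]
ft_force: [-1.9, 0.9, 2.1]
grip_width: 0.0135
```

```bash
python3 -c "
from h import *;from bench import env,cams
go(env.get_obs(),(.4796+.028,.2974,.0354+.0525),.8)
S=cams.camera('side');crop(S['color'],(235,140,345,240),7,'pics/s21.png')
W=cams.camera('wrist');cv2.imwrite('pics/w21.png',W['color'])
"
```

```text
pos [0.4894 0.2976 0.0637] rot [ -90.37    1.76 -179.35] units [-0.63 -0.79  0.01] spin -0.03 F [-1.9  0.9  2.1] w 0.0135 t 20.85
```

View pics/w21.png

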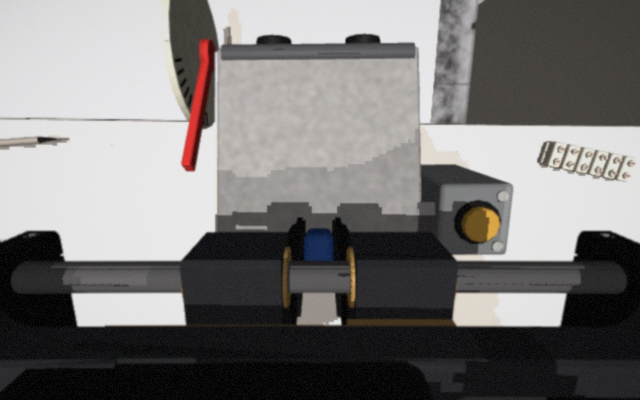

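View pics/s21.png

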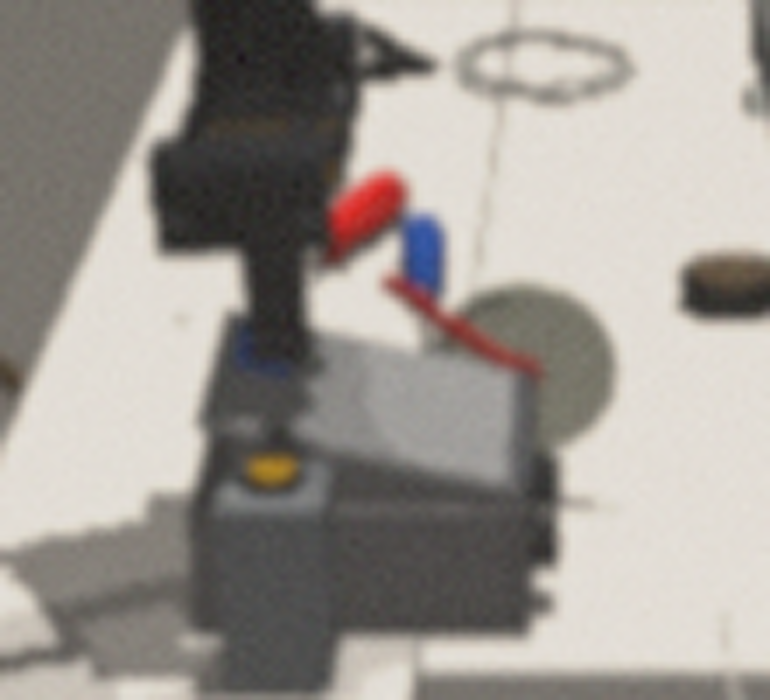

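{"api": "step_arm", "payload": {
  "rows": [
    [[-0.17,-0.32,0],0,-1],
    [[-0.19,-0.32,0],0,-1],
    [[-0.2,-0.25,0],0,-1],
    [[0,0,0],0,-1],
    [[0,0,0],0,-1]
  ]
}}

```text
clock: 21.45
tcp_pos: [0.4999, 0.2978, 0.0822]
eef_rot: [-90.4, 1.1, -179.4]
ft_force: [-1.3, 1.0, -2.9]
grip_width: 0.0139
```

```bash
python3 -c "
from h import *;from bench import env,cams
go(env.get_obs(),(.4796+.028,.2974,.0354+.0525),.8)
S=cams.camera('side');crop(S['color'],(235,140,345,240),7,'pics/s22.png')
W=cams.camera('wrist');cv2.imwrite('pics/w22.png',W['color'])
"
```

```text
pos [0.4999 0.2978 0.0822] rot [ -90.39    1.1  -179.36] units [-0.26 -0.19  0.02] spin -0.03 F [-1.3  1.  -2.9] w 0.0139 t 21.45
```

View pics/w22.png

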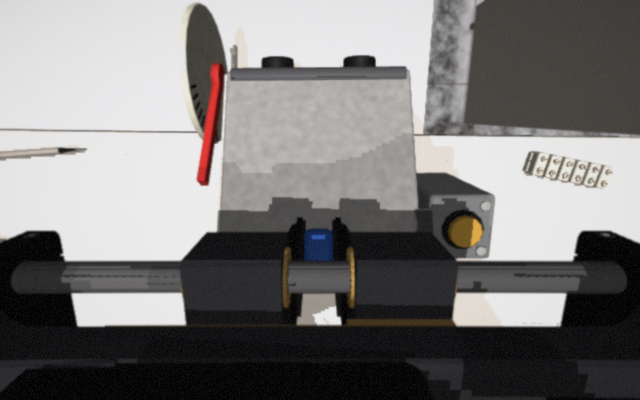

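View pics/s22.png

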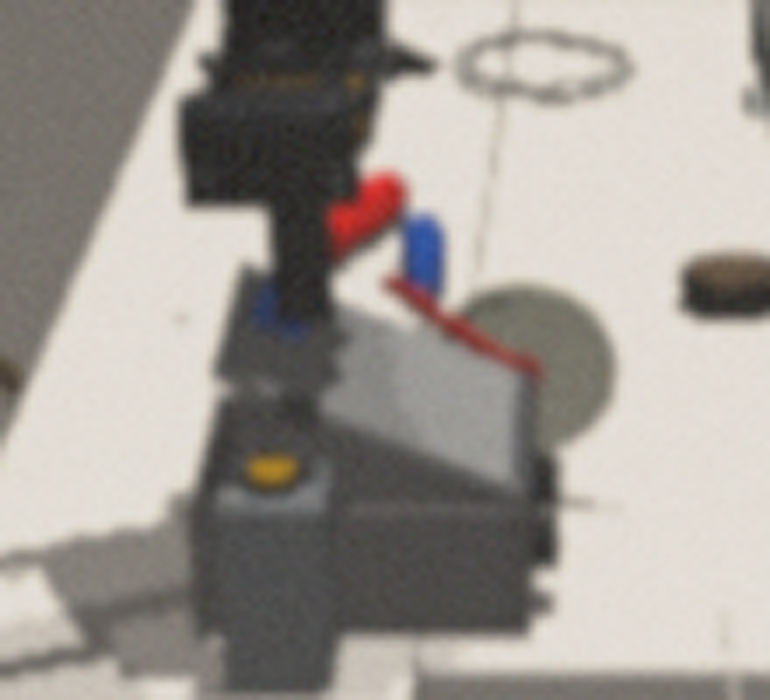

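```bash
python3 -c "
from h import *
a=cv2.imread('pics/w22.png');crop(a,(175,50,275,240),4,'pics/w22c.png')
crop(a,(190,55,240,195),4.2,'pics/w22d.png')
b=cv2.imread('pics/w18.png');crop(b,(165,10,265,210),3,'pics/w18c.png')
"
```

```text
(no output)
```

View pics/w22c.png

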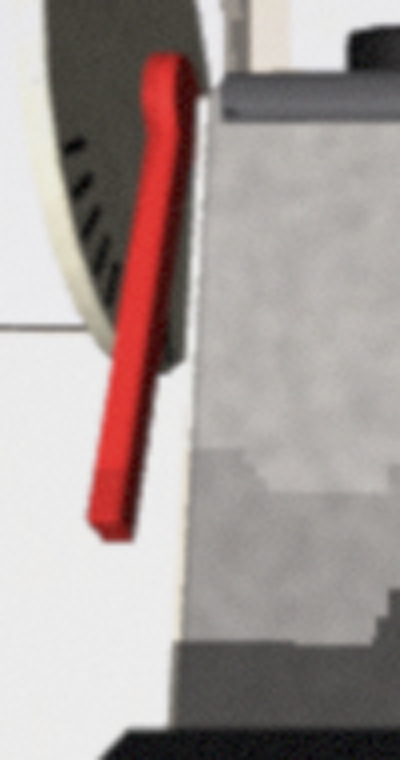

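```bash
cat > ang.py <<'E'
from h import *
from bench import env,cams
yb=lambda yaw:np.array([-np.sin(np.radians(yaw)),np.cos(np.radians(yaw)),0])
def ang_line(c,pts,yaw=0.8):
    rays=np.array([ray(c,*p)[1] for p in pts]); _,_,vt=np.linalg.svd(rays); n=vt[2]
    d=np.cross(n,yb(yaw)); 
    if d[0]>0:d=-d
    return np.degrees(np.arctan2(d[2],-d[0]))
def robust(ps):
    ps=np.array(ps,np.float32)
    for _ in range(3):
        vx,vy,x0,y0=cv2.fitLine(ps,cv2.DIST_HUBER,0,.01,.01).ravel()
        r=np.abs((ps[:,0]-x0)*vy-(ps[:,1]-y0)*vx); ps=ps[r<max(.5,2*np.median(r))]
    return ps,np.array([vx,vy,x0,y0])
def rmask(c):
    h=cv2.cvtColor(c['color'],cv2.COLOR_BGR2HSV)
    return cv2.inRange(h,(0,110,50),(9,255,255))|cv2.inRange(h,(170,110,50),(180,255,255))
E
python3 - <<'E'
from ang import *
W=cams.camera('wrist'); m=rmask(W); g=W['color'].astype(float)
L=[];R=[];C=[];B=[]
for v in range(90,172):
    xs=np.nonzero(m[v,175:240])[0]+175
    if len(xs): L.append((xs.min()-.5,v));R.append((xs.max()+.5,v))
for n,E_ in(('markL',L),('markR',R)):
    p,l=robust(E_); print(n,len(p),p[0],p[-1],ang_line(W,p))
# bright face right edge: gradient in red channel within mark
for v in range(90,165):
    xs=np.nonzero(m[v,175:240])[0]+175; r=g[v,xs.min():xs.max()+1,2]; k=np.argmin(np.diff(r[2:-2])) if len(r)>7 else None
    if k is not None:B.append((xs.min()+2+k+.5,v))
p,l=robust(B);print('mid',len(p),p[0],p[-1],ang_line(W,p))
# cover left edge: transition from bright to grey near x 215-232
G=cv2.GaussianBlur(W['color'],(3,3),0).astype(float).sum(2)
for v in range(95,205):
    x0=int(np.interp(v,[90,210],[228,220])); s=G[v,x0-7:x0+8]; C.append((x0-7+np.argmin(np.diff(s))+.5,v))
p,l=robust(C);print('cover',len(p),p[0],p[-1],ang_line(W,p))
E
```

```text
markL 61 [209.5  90. ] [198.5 171. ] 33.54886469306922
markR 52 [221.5  93. ] [208.5 171. ] 39.99064768524084
mid 69 [218.5  90. ] [206.5 164. ] 37.54019568844594
cover 101 [225.5  95. ] [219.5 204. ] 24.565275027770987
```

Run:
```python
from ang import *
W=cams.camera('wrist');S=cams.camera('side');T=cams.camera('top')
crop(S['color'],(280,165,325,205),16,'pics/s23.png');crop(W['color'],(190,150,230,195),12,'pics/w23.png');crop(T['color'],(278,195,300,230),16,'pics/t23.png')
m=rmask(S);ys,xs=np.nonzero(m[176:197,286:320]);p=np.c_[xs+286,ys+176];
q=[(v,p[p[:,0]==v,1].mean()) for v in range(286,320) if (p[:,0]==v).any()];print(np.round(q,1).tolist())
pp,l=robust(q);print(len(pp),pp[0],pp[-1],ang_line(S,pp))
```

```text
[[291.0, 180.0], [292.0, 180.5], [293.0, 181.5], [294.0, 182.5], [295.0, 182.5], [296.0, 183.5], [297.0, 185.0], [298.0, 185.5], [299.0, 186.5], [300.0, 186.5], [301.0, 187.0], [302.0, 187.5], [303.0, 188.5], [304.0, 188.5], [305.0, 189.5], [306.0, 190.0], [307.0, 190.0], [308.0, 191.0], [309.0, 191.0], [310.0, 191.5], [311.0, 192.0]]
14 [291. 180.] [308. 191.] 36.56458154717395
```

View pics/s23.png

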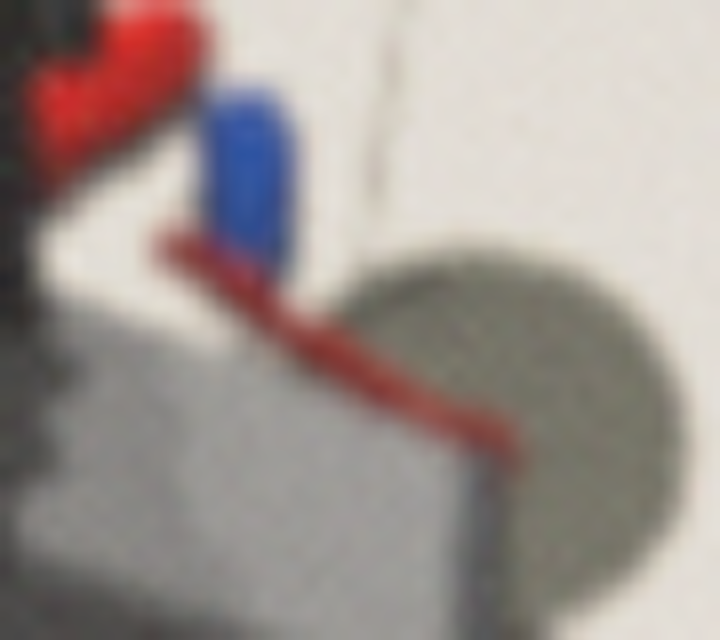

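View pics/w23.png

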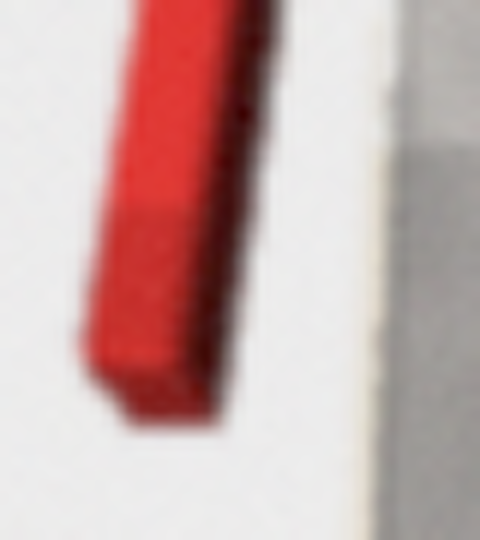

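View pics/t23.png

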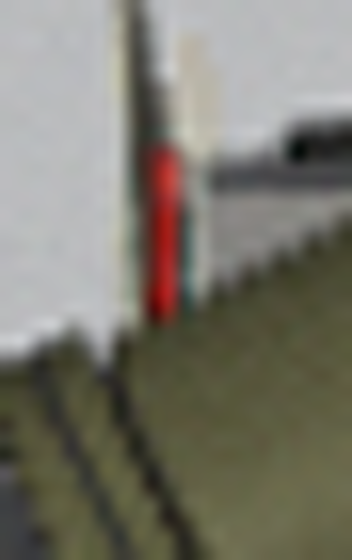

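{"api": "step_arm", "payload": {
  "rows": [
    [[-0.2,-0.24,0],0,-1],
    [[-0.22,-0.22,0],0,-1],
    [[-0.2,-0.15,0],0,-1],
    [[0,0,0],0,-1],
    [[0,0,0],0,-1]
  ]
}}

```text
clock: 22.25
tcp_pos: [0.5081, 0.298, 0.0924]
eef_rot: [-90.4, -0.4, -179.4]
ft_force: [-0.3, 2.0, -3.8]
grip_width: 0.014
```

```bash
cat > meas.py <<'E'
from ang import *
import sys
tag=sys.argv[1]
go(env.get_obs(),(.516,.2978,.098),.8)
W=cams.camera('wrist');S=cams.camera('side')
cv2.imwrite(f'pics/w{tag}.png',W['color']);crop(S['color'],(240,145,340,245),7,f'pics/s{tag}.png');crop(S['color'],(270,160,325,205),14,f'pics/sz{tag}.png')
E
python3 meas.py 24
```

```text
pos [0.5081 0.298  0.0924] rot [ -90.36   -0.42 -179.42] units [-0.26 -0.19  0.01] spin -0.04 F [-0.3  2.  -3.8] w 0.014 t 22.25
```

View pics/w24.png

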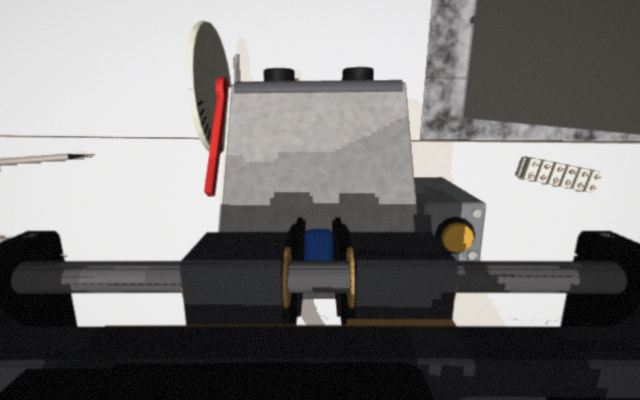

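View pics/sz24.png

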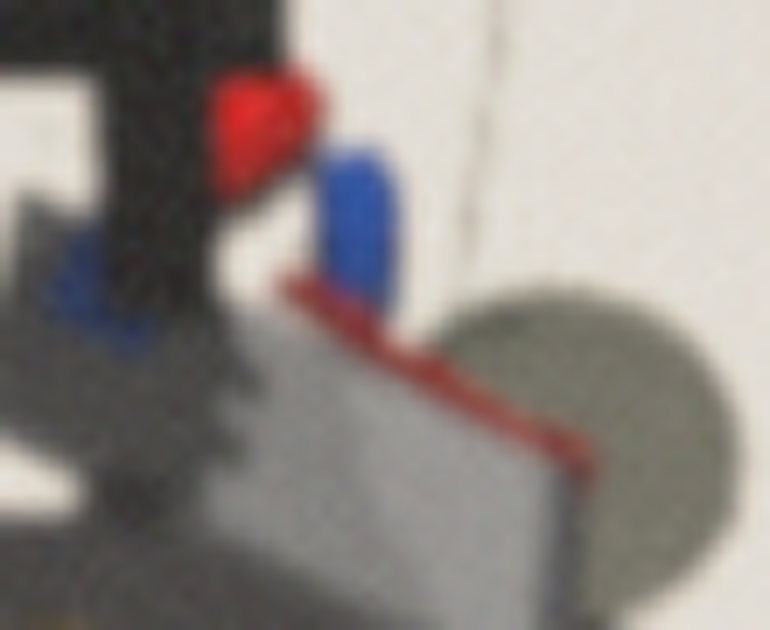

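```bash
cat > cov.py <<'E'
from ang import *
def cover(W,a,b):
    G=cv2.GaussianBlur(W['color'],(3,3),0).astype(float).sum(2);C=[]
    for v in range(a[1],b[1]):
        x0=int(round(np.interp(v,[a[1],b[1]],[a[0],b[0]])));s=G[v,x0-6:x0+7];C.append((x0-6+np.argmin(np.diff(s))+.5,v))
    p,l=robust(C);print('cover',len(p),p[0],p[-1],ang_line(W,p).round(2))
def coverR(W,a,b):
    G=cv2.GaussianBlur(W['color'],(3,3),0).astype(float).sum(2);C=[]
    for v in range(a[1],b[1]):
        x0=int(round(np.interp(v,[a[1],b[1]],[a[0],b[0]])));s=G[v,x0-6:x0+7];C.append((x0-6+np.argmax(np.diff(s))+.5,v))
    p,l=robust(C);print('coverR',len(p),p[0],p[-1],ang_line(W,p).round(2))
def mark(W,v0,v1,x0,x1):
    m=rmask(W);g=W['color'].astype(float);L=[];R=[];B=[]
    for v in range(v0,v1):
        xs=np.nonzero(m[v,x0:x1])[0]+x0
        if len(xs)>5:
            L.append((xs.min()-.5,v));R.append((xs.max()+.5,v)); r=g[v,xs.min():xs.max()+1,2]; B.append((xs.min()+2+np.argmin(np.diff(r[2:]))+.5,v))
    for n,e in(('L',L),('mid',B),('R',R)):
        p,l=robust(e);print('mark',n,len(p),p[0],p[-1],ang_line(W,p).round(2))
E
python3 - <<'E'
from cov import *
W=cams.camera('wrist')
crop(W['color'],(190,70,260,235),4.5,'pics/w25.png')
cover(W,(233,95),(222,200)); mark(W,100,182,195,232)
E
```

```text
cover 93 [230.5  95. ] [221.5 199. ] 31.46
mark L 57 [214.5 101. ] [205.5 181. ] 33.01
mark mid 81 [223.5 100. ] [212.5 181. ] 36.63
mark R 55 [226.5 100. ] [215.5 181. ] 39.01
```

View pics/w25.png

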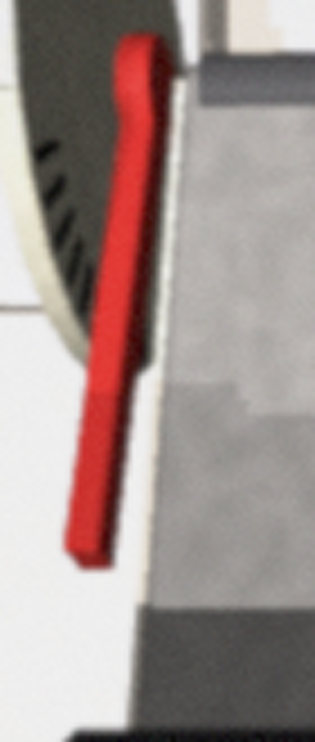

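{"api": "step_arm", "payload": {
  "rows": [
    [[-0.2,-0.18,0],0,-1],
    [[-0.18,-0.15,0],0,-1],
    [[0,0,0],0,-1],
    [[0,0,0],0,-1]
  ]
}}

```text
clock: 22.8
tcp_pos: [0.5133, 0.298, 0.0977]
eef_rot: [-90.4, -1.4, -179.5]
ft_force: [-1.5, 2.0, -4.3]
grip_width: 0.0135
```

```bash
cat > kin.py <<'E'
from ang import *
from scipy.spatial.transform import Rotation as Ro
def kin(o=None):
    o=o or env.get_obs(); R=Ro.from_euler('xyz',o['eef_rot'],degrees=True).as_matrix()
    R0=Ro.from_euler('xyz',[-90.29,2.49,-179.3],degrees=True).as_matrix()
    g=(o['tcp_pos']-.06*R[:,1])-(np.array([.4796,.2974,.0354])-.06*R0[:,1])
    x,z=-.112+g[0],.029+g[2]; print('kin',round(np.degrees(np.arctan2(z,-x)-np.arctan2(.029,.112)),2),'r',round(np.hypot(x,z),4),'pitch',o['eef_rot'][1].round(2),'F',o['ft_force'].round(1),'w',round(o['grip_width'],4),'t',o['clock'],o['tcp_pos'].round(4))
E
python3 meas.py 26
python3 - <<'E'
from cov import *; from kin import kin
kin(); W=cams.camera('wrist'); crop(W['color'],(190,70,260,235),4.5,'pics/w27.png')
E
```

```text
pos [0.5133 0.298  0.0977] rot [ -90.35   -1.4  -179.48] units [-0.09 -0.01  0.01] spin -0.06 F [-1.5  2.  -4.3] w 0.0135 t 22.8
kin 36.45 r 0.1177 pitch -1.37 F [-1.2  2.6 -4.8] w 0.0135 t 22.9 [0.5134 0.2981 0.0978]
```

View pics/w27.png

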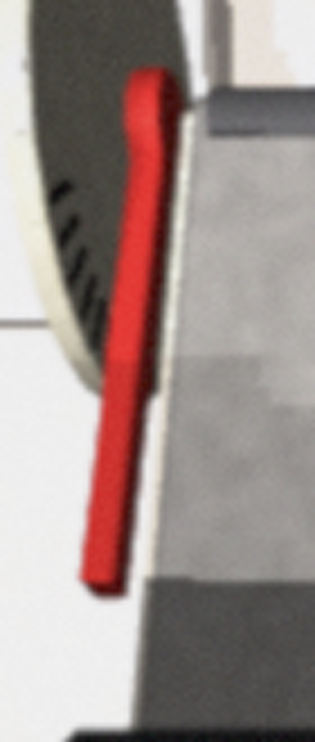

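View pics/sz26.png

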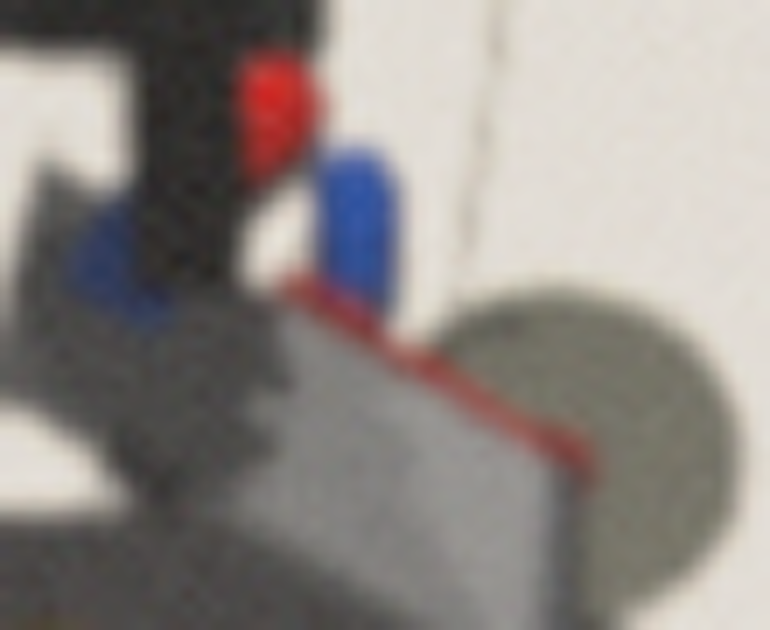

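Run:
```python
from cov import *; from kin import kin
W=cams.camera('wrist');S=cams.camera('side')
cover(W,(231,102),(222,196)); cover(W,(231,102),(220,230)); mark(W,108,194,195,232)
# side: sub-pixel upper edge of mark (bright->red in green channel) and lower edge (red->grey, via a*)
lab=cv2.cvtColor(cv2.resize(S['color'],None,fx=4,fy=4,interpolation=cv2.INTER_CUBIC),cv2.COLOR_BGR2LAB).astype(float)[:,:,1]-128
U=[];Lo=[]
for u in range(292*4,310*4,2):
    col=lab[175*4:200*4,u]; k=np.argmax(col); h=col[k]/2
    i=k
    while i>0 and col[i]>h:i-=1
    j=k
    while j<len(col)-1 and col[j]>h:j+=1
    U.append(((u+.5)/4-.5,175+(i+.5)/4-.5));Lo.append(((u+.5)/4-.5,175+(j+.5)/4-.5))
for n,e in(('U',U),('Lo',Lo)):
    p,l=robust(e);print(n,len(p),p[0],p[-1],ang_line(S,p).round(2))
U=np.array(U);Lo=np.array(Lo);print(np.round((Lo-U)[:,1],2))
# corner near edge of the cover in side view
kin()
```

```text
cover 57 [225.5 102. ] [223.5 195. ] 16.85
cover 66 [225.5 102. ] [218.5 229. ] 24.14
mark L 60 [217.5 108. ] [208.5 193. ] 32.92
mark mid 83 [225.5 108. ] [215.5 193. ] 36.72
mark R 62 [227.5 110. ] [217.5 193. ] 38.66
U 29 [292.125 178.875] [308.125 189.625] 38.79
Lo 36 [291.625 181.875] [309.125 192.625] 34.89
[3.   3.5  3.75 4.   3.75 3.75 3.75 3.75 3.75 3.75 3.25 3.75 3.   2.75
 2.75 2.75 2.5  3.   2.75 2.75 3.   3.   3.   3.   2.75 2.75 2.75 2.75
 2.75 3.   2.5  2.5  2.5  2.5  2.75 2.75]
kin 36.4 r 0.1176 pitch -1.37 F [-0.1  1.8 -5.1] w 0.0141 t 23.05 [0.5134 0.2981 0.0977]
```

View pics/s26.png

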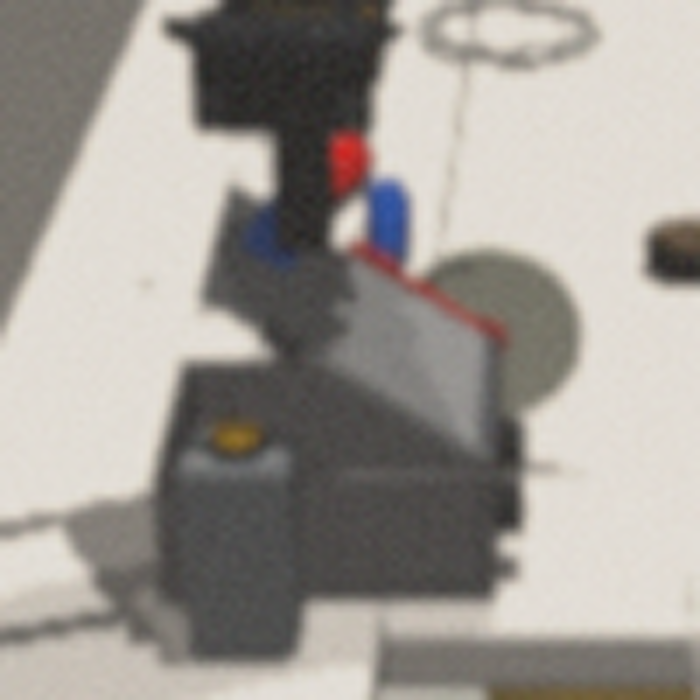

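Run:
```python
from cov import *; from kin import kin
W=cams.camera('wrist')
G=cv2.GaussianBlur(W['color'],(3,3),0).astype(float).sum(2);C=[]
for v in range(112,226):
    x0=int(round(np.interp(v,[112,200],[232,222.5])));s=G[v,x0-3:x0+5];d=-np.diff(s);k=np.argmax(d);
    o=0
    if 0<k<len(d)-1: o=.5*(d[k-1]-d[k+1])/(d[k-1]-2*d[k]+d[k+1])
    C.append((x0-3+k+.5+o,v))
p,l=robust(C);print(len(p),p[0],p[-1],ang_line(W,p))
p,l=robust([c for c in C if c[1]>150]);print(len(p),p[0],p[-1],ang_line(W,p))
# right edge of cover
crop(W['color'],(385,75,435,235),4,'pics/w28.png')
S=cams.camera('side');crop(S['color'],(262,165,325,225),12,'pics/s28.png')
```

```text
99 [231.57143 112.     ] [219.5 225. ] 37.31803061193023
65 [227.92784 151.     ] [219.5 225. ] 38.666439415333386
```

View pics/s28.png

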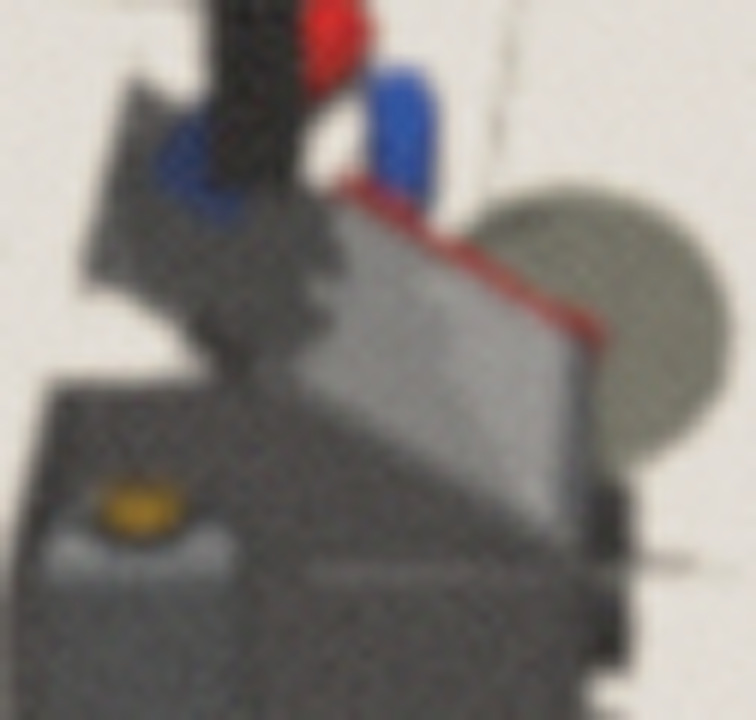

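View pics/w28.png

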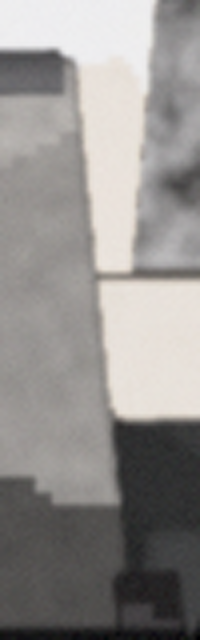

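Run:
```python
from cov import *; from kin import kin
S=cams.camera('side'); img=cv2.imread('pics/side0.png')
b=cv2.resize(img,None,fx=4,fy=4,interpolation=cv2.INTER_CUBIC)
lab=cv2.cvtColor(b,cv2.COLOR_BGR2LAB).astype(float)[:,:,1]-128
U=[];Lo=[];C=[]
for u in range(292*4,310*4,2):
    col=lab[175*4:200*4,u]; k=np.argmax(col); h=col[k]/2;i=k;j=k
    while i>0 and col[i]>h:i-=1
    while j<len(col)-1 and col[j]>h:j+=1
    x=(u+.5)/4-.5;U.append((x,175+(i+.5)/4-.5));Lo.append((x,175+(j+.5)/4-.5))
    s=np.arange(i,j+1);w=col[i:j+1];C.append((x,175+((s*w).sum()/w.sum()+.5)/4-.5))
for n,e in(('U',U),('Lo',Lo),('C',C)):
    p,l=robust(e);print(n,len(p),p[0],p[-1],ang_line(S,p).round(2))
    e=np.array(e);print(np.round([ang_line(S,e[:18]),ang_line(S,e[18:])],1))
# tip & hinge from side with y=.3625
o,d=ray(S,290.6,180.0);print('tip',o+d*(.3637-o[1])/d[1],o+d*(.361-o[1])/d[1])
```

```text
U 23 [291.625 178.875] [307.625 189.625] 37.66
[43.6 34.5]
Lo 30 [291.625 181.875] [306.125 192.125] 39.01
[41.6 30.2]
C 30 [291.625   180.31166] [306.625   190.63087] 39.38
[42.5 32.4]
tip [0.5263406  0.3637     0.10911593] [0.52659967 0.361      0.1102014 ]
```

Run:
```python
from cov import *; from kin import kin
cs=[cams.camera('wrist') for _ in range(6)]
W=cs[0]; I=np.mean([c['color'].astype(float) for c in cs],0)
def edge(ch,rows,xa,sgn,w=4):
    C=[]
    for v in rows:
        x0=int(round(xa(v)));s=ch[v,x0-w:x0+w+1];d=sgn*np.diff(s);k=int(np.argmax(d));o=0
        if 0<k<len(d)-1:o=.5*(d[k-1]-d[k+1])/(d[k-1]-2*d[k]+d[k+1])
        C.append((x0-w+k+.5+o,v))
    p,l=robust(C);return len(p),p[0],p[-1],ang_line(W,p).round(2)
tot=I.sum(2)
print('covL',edge(tot,range(112,226),lambda v:np.interp(v,[112,225],[231.6,219.5]),-1,2))
print('covR',edge(tot,range(96,195),lambda v:np.interp(v,[95,200],[404.5,414.5]),1))
sat=I[:,:,2]-I[:,:,1]   # redness
print('mkL',edge(sat,range(112,192),lambda v:np.interp(v,[108,193],[217.5,208.5]),1))
print('mkR',edge(sat,range(112,192),lambda v:np.interp(v,[108,193],[226.5,216.5]),-1))
print('mkMid',edge(I[:,:,2],range(112,192),lambda v:np.interp(v,[108,193],[225,215.5]),-1,2))
kin()
cv2.imwrite('pics/w30.png',cv2.resize(np.clip(I,0,255).astype(np.uint8)[78:208,195:245],None,fx=4.5,fy=4.5,interpolation=cv2.INTER_CUBIC))
```

```text
covL (83, array([230.77441, 116.     ], dtype=float32), array([219.27788, 224.     ], dtype=float32), np.float64(37.06))
covR (79, array([404.39792,  96.     ], dtype=float32), array([412.38983, 176.     ], dtype=float32), np.float64(35.19))
mkL (80, array([217.55017, 112.     ], dtype=float32), array([208.11987, 191.     ], dtype=float32), np.float64(35.31))
mkR (80, array([224.6802, 112.    ], dtype=float32), array([215.56725, 191.     ], dtype=float32), np.float64(36.35))
mkMid (80, array([224.67612, 112.     ], dtype=float32), array([215.47241, 191.     ], dtype=float32), np.float64(36.82))
kin 36.33 r 0.1176 pitch -1.38 F [-1.4  2.3 -4.3] w 0.0137 t 23.5 [0.5133 0.298  0.0976]
```

View pics/w30.png

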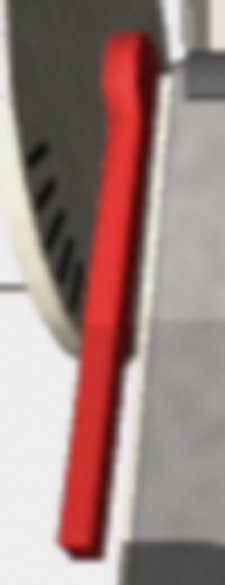

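Run:
```python
from kin import *
kin(); T=cams.camera('top'); crop(T['color'],(150,130,450,290),2.6,'pics/t31.png'); kin()
```

```text
kin 36.33 r 0.1176 pitch -1.38 F [-1.4  2.3 -4.3] w 0.0137 t 23.5 [0.5133 0.298  0.0976]
kin 36.34 r 0.1177 pitch -1.38 F [-0.3  2.5 -4.4] w 0.0138 t 23.55 [0.5133 0.2981 0.0976]
```

View pics/t31.png

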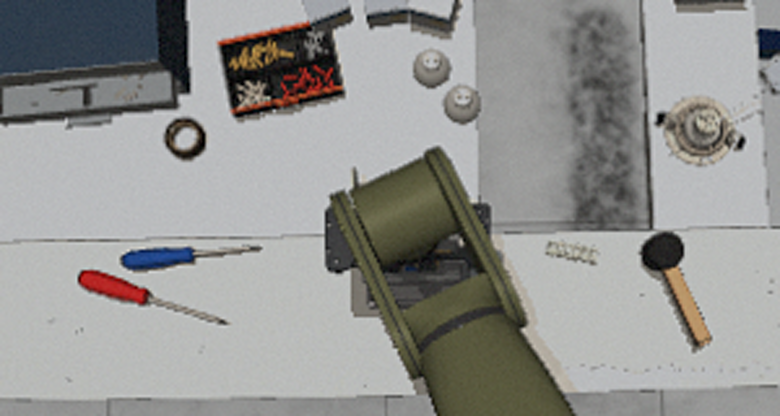

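The top view shows the mallet standing on the worktop, the bystanders undisturbed, and the arm holding the cover steady. I'm handing the job in.

```bash
python3 -c "
from bench import env; print(env.sign_off())"
```

```text
the job is handed in; nothing more can be done
None
```

I knocked the release pin down with three quick mallet blows. I then stood the mallet on the worktop, lifted the cover by its blue tab to the red mark, and handed the job in at about 23.6 s with the gripper still holding the tab.

**Last checks**
- **Pin:** its top measured 91–92 mm above the worktop after the blows, against 94 mm for fully down, so it is fully down within the camera error.
- **Mallet and bystanders:** the last top view shows the mallet standing on the worktop. The bystanders looked undisturbed, though I judged that by eye only.
- **Cover angle:** about 36.3° from the arm's own position. The wrist camera gave 37.1° for the cover's left edge and 35.2° for its right edge.
- **Mark angle:** about 36° from the wrist camera. The side camera was less clear and scattered from 36.5° to 39°.
- **Alignment:** the cover and mark agree to roughly 1° by the wrist camera, but the views did not fully agree, so the alignment is not proven tighter than that.
- **Hold:** the cover angle stayed within about 0.1° over the last 0.7 s.

**What went wrong**
- **First grasp:** it missed because the real fingertips sat about 40 mm above the reported tool point. The jaws closed on nothing just above the handle and did not move the mallet. I measured the offset in the images and allowed for it from then on.
- **Tool tilt:** the tool also tilted by about 1 to 2.5° during moves, which the moves could not correct.

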